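# Build up the tuning-pipe stand on a flute maker's bench

### The arm

A 6-joint arm with a two-finger parallel gripper is mounted at the origin on the work surface. World frame = base frame: x ahead of the robot, y to its left, z up, the work surface at z = 0. Lengths are in m, angles in rad, forces in N, time in s.
With the tool pointing down it reaches from about 0.225 to 0.875 m from the base axis. Payload 3.4 kg.
Tool frame: the origin (TCP) lies on the centre line of the jaws, within the pads' length; the fingertips stand 11 mm ahead of it and the grasp point (between the pads) lies 8 mm behind it; z points along the fingers, y is the line along which they close (so a half turn about z gives the same grasp; the last joint's range is limited). The gripper opens to 85 mm and grips with 20 to 120 N. Pads are 22 mm wide; open, the fingers measure 114 mm over their backs; the gripper's body (76 mm by 85 mm) begins 54 mm behind the grasp point. The pads swing forward as they close: fully open they stand 13 mm farther back than shut.
Start: joints at [-1.354, 0.276, 1.505, -0, 1.361, -0.121], TCP at [0.191, -0.543, 0.204] pointing down, gripper open.
Joint ranges: [-2.89, 2.89], [-0.75, 2.08], [0.22, 2.7], [-1.18, 4.32], [0.11, 2.71], [-2.7, 2.7]. Speed limits (rad/s): [2.57, 2.57, 3.14, 3.14, 3.14, 3.14].

### API

Orientations are given as a unit quaternion [w, x, y, z].
In Python, from rig import manip, eyes, job gives the robot as it stands.
- The arm moves only by the tool drive_tool, never from a script. Its argument "rows" is a list of rows, each a list of 3 entries, a list of its own where there are three numbers: the turn, a rotation vector about the world's x, y, z in rad, then the shift along the world's x, y, z in cm, then the finger opening in cm, from 0 to 8.54. A call has 1 to 8 rows; each row shifts and turns the commanded pose from where the row before left it; what a row does not reach is not made up. A row lasts 1/8 s, in which the tool goes at most 62.5 mm and 10.7 degrees, less where a joint would pass 70% of its speed; a pose out of reach is approached as far as the arm can. A call is refused whole if a number of a shift passes 6.25 or a number of a turn 0.188, either way. A call with a gripper value outside its range is refused whole. The fingers move at their own pace and stop on an object; "force" is the grip in N (left out, the last holds). Time passes only in rows, so rows that do not move let the fingers close. It gives the time, the measured TCP pose, the force, the opening and the grip force at its end, in the units of the state.
- manip.get_state(): the state, without advancing time (a new reading comes with each control period).
- eyes.get_image(name): name is "scene" or "side" or "wrist"; returns the picture (480x640x3 uint8, red, green, blue); there is no depth.
- eyes.get_calibration(name): a dict with "camera_matrix" (3x3 intrinsics, pixels), "view" (4x4, takes a point from world to camera coordinates). Camera axes: x right, y up, looking along -z (the intrinsics and any distortion apply to the point x, -y, -z); pixel columns grow to the right and rows downward; lengths in m; the calibration is good to about 2 mm. A picture is of the moment at which its call begins: read the wrist's pose just before it. get_calibration takes no time and is no camera call; for the wrist camera it gives the pose at the moment of the call.
- job.sign_off(): hands the job in; it is judged then, once.
The state is a dict: "clock": time; "qpos": joint angles; "qd": joint speeds; "effort": joint torques, N m; "position": TCP position; "ee_rot": TCP orientation; "contact_force": force on the tool from outside, world axes, zero at the start; "moment": the same for the moment, N m; "width": finger opening in m; "gripper_force": force on a finger pad.
Only numpy, scipy, OpenCV 4.12 (cv2) and the standard library are available. Lean on these libraries where they do the work, as an engineer would, in place of code of your own. Each camera call takes 0.05 s, during which the arm holds its last target. There are 200 camera calls.

### The job

Build up the tuning stand in this order, letting go of each thing before fetching the next: push the brass gauge block down into the gap between the stand's two steel cheeks until it sits on the wooden foot, lay the sandalwood spacer centred on the gauge and lengthwise along it, set the celadon dish upright in the middle of the spacer, and stand the dark bronze tuning pipe upright in the dish. Lower each thing gently until it rests instead of dropping it, and leave the dark steel block, the lacquer jar and the bamboo flute section where they are.

Things in the scene. Friction and masses are not known exactly. Their poses are not given: they have to be found in the camera images.
- stand: Fixed stand: dark wooden foot 84 (x) x 80 (y) x 10 mm high with two parallel bright steel cheeks, 60 mm long (x), 12 mm thick, tops 32 mm above the bench. The gap between them runs along x, 34 mm wide in y, open at both ends and top, its upper 6 mm flaring to 42 mm; its floor is the foot, 10 mm above the bench. Origin: on the bench, under the middle of gap and foot; z up.
- gauge: Brass gauge block, gold-coloured with scribed lines on its long sides, 56 (x) x 30 (y) x 46 mm high (z), about 0.55 kg, standing on its underside. Goes into the gap with its 30 mm width across it; seated, its top stands 56 mm above the bench, 24 mm above the cheeks. Same either way round. Origin: centre of its underside.
- spacer: Sandalwood spacer, red-brown wooden block 64 (x) x 50 (y) x 26 mm high, about 75 g, lying flat. Origin: centre of its underside; x is its length.
- dish: Small round celadon (pale green) glazed dish with upright walls, 64 mm across and 24 mm high, foot 52 mm across; walls 4 mm thick (56 mm across inside at the rim), inner floor 6 mm above its underside and about 44 mm across; about 80 g, upright at the start. Origin: centre of its underside; z up.
- pipe: Dark bronze tuning pipe, a plain round tube with a closed flat foot and an open top, 26 mm in diameter, 90 mm high, about 0.18 kg, standing upright at the start. Origin: centre of its foot; z along the pipe, up.
- steel_block: Bystander: near-black steel gauge block, same shape and size as the brass one (56 x 30 x 46 mm). Not used. Origin: centre of its underside.
- jar: Bystander: red lacquer jar with black knobbed lid, 54 mm across, 61 mm high. Origin: centre of its underside.
- flute: Bystander: bamboo flute section 264 mm long (along its y) and 36 mm thick, on two small wooden cradle feet, beyond the work. Origin: bench level under its middle.
Mind the look-alikes: they are no part of the job. What is shaped like the gauge but purple is not meant. Leave any blue look-alike of the dish alone.

How it is judged:
By the outcome, as a careful person would: the job done as asked, in the order asked, and still so for the second after the job is handed in, with the robot touching nothing.
It also fails if it takes over 131 s, if anything falls off the work surface, if the arm or the gripper's body presses on something with over 40 N, if the wrist force passes 120 N, or if a joint passes its speed limit or range.

## Working session

There is one attempt and no reset: what is moved stays moved. The work goes in short steps, Python scripts to look and compute and a tool call to move; the robot and the scene stay as the last step left them, time stands still between calls to the robot, and variables do not carry over. Pictures are saved under pics/ and viewed, at most 14 in all, crops included, and the job is handed in when it is done.

Besides the shell and the picture viewer there is one more tool, called after "Request:" by a JSON object that holds its "op" and its "data". drive_tool: Moves the arm, as the interface text tells. Its arguments: {"type":"object","properties":{"rows":{"type":"array"},"force":{"type":"number"}},"required":["rows"]}

```bash
ls; mkdir -p pics; python3 - <<'E'
from rig import manip, eyes, job
import cv2
s=manip.get_state(); print(s)
for n in ("scene","side","wrist"):
    c=eyes.get_calibration(n); im=eyes.get_image(n); cv2.imwrite(f"pics/{n}0.png",im[:,:,::-1]); print(n,c)
E
```

```text
pics
{'clock': 0.0, 'qpos': array([-1.35400277e+00,  2.76593976e-01,  1.50614925e+00,  3.48401515e-05,
        1.36066390e+00, -1.21008544e-01]), 'qd': array([ 0.00069438, -0.00092434,  0.00141332,  0.00083112, -0.00016359,
        0.00031474]), 'effort': array([-5.30035704e-04, -4.16777265e+01, -2.45806378e+01, -3.13323044e-04,
        1.09284170e-02,  8.09048316e-06]), 'position': array([ 0.19044245, -0.54194152,  0.2035339 ]), 'ee_rot': array([-9.07009141e-04,  9.85770302e-01,  1.68095473e-01, -2.64190425e-05]), 'contact_force': array([0.81935304, 0.75782329, 0.33837698]), 'moment': array([-0.05963846,  0.02865511, -0.03223287]), 'gripper_force': 0.0, 'width': 0.08567537279479029}
scene {'camera_matrix': array([[517.38980689,   0.        , 325.44724412],
       [  0.        , 517.38980689, 244.13304256],
       [  0.        ,   0.        ,   1.        ]]), 'view': array([[-0.84169781,  0.53989979,  0.00728085,  0.50192613],
       [-0.44933597, -0.70785954,  0.54500648,  0.22792681],
       [ 0.2994027 ,  0.45545921,  0.83840022, -1.38161784],
       [ 0.        ,  0.        ,  0.
[... 190 characters left out ...]
.        ]]), 'view': array([[ 0.99320464, -0.11537564,  0.0152645 , -0.58469325],
       [ 0.07625274,  0.74421047,  0.6635784 , -0.08458408],
       [-0.08792078, -0.65790518,  0.747951  , -0.82473407],
       [ 0.        ,  0.        ,  0.        ,  1.        ]])}
wrist {'camera_matrix': array([[365.04816863,   0.        , 324.07599299],
       [  0.        , 365.04816863, 238.44973028],
       [  0.        ,   0.        ,   1.        ]]), 'view': array([[ 0.33202702, -0.94326919, -0.00113588, -0.57461646],
       [ 0.8936093 ,  0.31493206, -0.31981279,  0.04146642],
       [ 0.30202728,  0.10517145,  0.94748007, -0.38052271],
       [ 0.        ,  0.        ,  0.        ,  1.        ]])}
```

View pics/scene0.png

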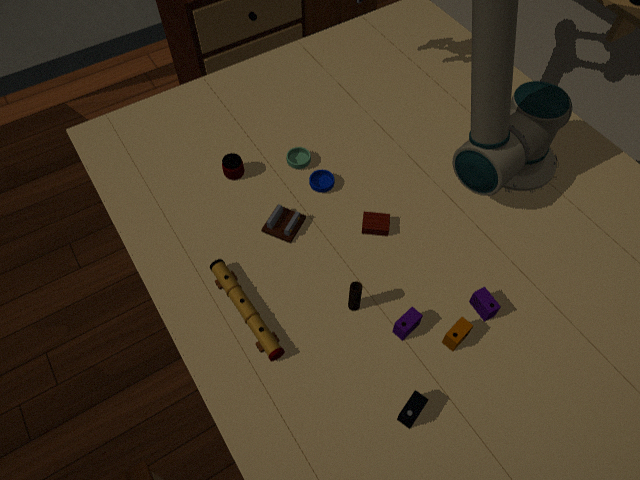

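View pics/side0.png

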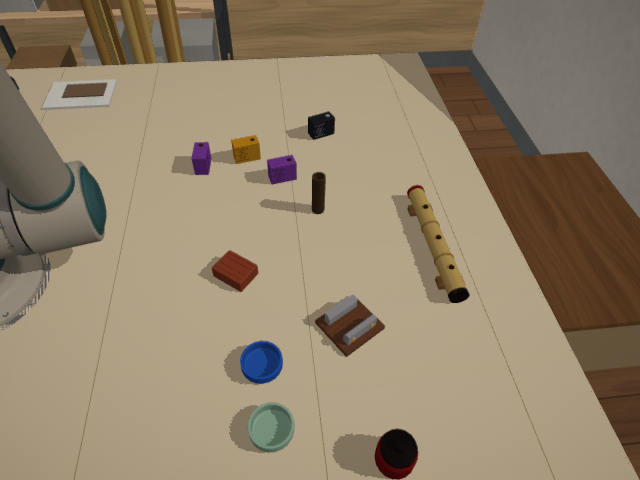

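Scene view: the brass gauge is the gold block at (458,333). The purple ones at (485,303) and (407,323) are look-alikes, and the near-black block at (412,410) is the steel bystander. The dish is the pale green one at (299,158), and the blue one at (322,181) is a look-alike. The spacer is at (376,223), the pipe at (355,296) and the stand at (285,223). The side view shows the same things, with the gauge at (246,149) and the green dish at (271,427). Next I'll triangulate coarsely and confirm with one enlarged crop.

```bash
cat > h.py <<'E'
import numpy as np, cv2
from rig import manip, eyes, job
def shot(n, fn=None):
    c=eyes.get_calibration(n); im=eyes.get_image(n)[:,:,::-1].copy()
    if fn: cv2.imwrite("pics/"+fn,im)
    return im,c
def ray(c,px):
    px=np.atleast_2d(px).astype(float); K,V=c["camera_matrix"],c["view"]
    d=np.c_[px,np.ones(len(px))]@np.linalg.inv(K).T*[1,-1,-1]
    R,t=V[:3,:3],V[:3,3]
    return -R.T@t, d@R
def plane(c,px,z):
    o,d=ray(c,px); return o+d*((z-o[2])/d[:,2])[:,None]
def proj(c,p):
    q=(np.atleast_2d(p)@c["view"][:3,:3].T+c["view"][:3,3])*[1,-1,-1]
    u=q@c["camera_matrix"].T; return u[:,:2]/u[:,2:]
def tri(c1,p1,c2,p2):
    A=[];b=[]
    for c,p in((c1,p1),(c2,p2)):
        o,d=ray(c,p); d=d[0]/np.linalg.norm(d[0]); M=np.eye(3)-np.outer(d,d); A.append(M); b.append(M@o)
    return np.linalg.lstsq(np.vstack(A),np.hstack(b),rcond=None)[0]
HSV=dict(gauge=((14,150,60),(24,255,255)),dish=((60,40,60),(85,160,255)),spacer=((0,150,40),(8,255,200)))
def mask(im,name):
    m=cv2.inRange(cv2.cvtColor(im,cv2.COLOR_BGR2HSV),*HSV[name])
    return cv2.morphologyEx(m,cv2.MORPH_CLOSE,np.ones((5,5),np.uint8))
def blobs(m,amin=60):
    n,l,s,c=cv2.connectedComponentsWithStats(m)
    return [(s[i,4],c[i].round(1),s[i,:4]) for i in range(1,n) if s[i,4]>amin]
E
python3 - <<'E'
from h import *
cs,cd=eyes.get_calibration("scene"),eyes.get_calibration("side")
a,b=cv2.imread("pics/scene0.png"),cv2.imread("pics/side0.png")
for n in HSV: print(n,[(int(x[0]),x[1]) for x in blobs(mask(a,n))],[(int(x[0]),x[1]) for x in blobs(mask(b,n))])
P=dict(gauge=((458,333),(246,149)),spacer=((376,223),(235,271)),dish=((299,158),(271,427)),pipe=((355,296),(318,193)),stand=((285,223),(350,325)),
 steel=((412,410),(321,125)),purA=((485,303),(201,158)),purB=((407,323),(282,169)),blue=((322,181),(262,362)),jar=((233,166),(397,453)),flute=((247,309),(438,243)))
for n,(p,q) in P.items(): print(n,tri(cs,p,cd,q).round(3))
r=np.hstack([cv2.resize(b[110:210,170:350],(400,222)),cv2.resize(b[320:460,200:420],(349,222))])
cv2.imwrite("pics/crop.png",r)
E
```

```text
gauge [(3809, array([83.7, 82. ])), (1116, array([128.9,  95.2])), (1333, array([243.6, 307.4])), (494, array([456.3, 332.8]))] [(1737, array([103.7,  31. ])), (446, array([139.8,  30.4])), (1083, array([170.,  30.])), (636, array([245.7, 148.9])), (19488, array([571.5, 235.5])), (63, array([411.8, 210.8])), (82, array([439.7, 282.2]))]
dish [(218, array([299.8, 157.7]))] [(1768, array([270.6, 427.1]))]
spacer [(438, array([375.7, 220.9]))] [(1113, array([234.6, 270.4])), (516, array([391.2, 466.6]))]
gauge [0.466 0.308 0.024]
spacer [ 0.44  -0.02   0.011]
dish [ 0.489 -0.299  0.012]
pipe [0.605 0.129 0.045]
stand [ 0.624 -0.144  0.003]
steel [0.644 0.382 0.022]
purA [0.37  0.286 0.024]
purB [0.542 0.232 0.024]
blue [ 0.48  -0.2    0.012]
jar [ 0.652 -0.356  0.025]
flute [0.814 0.011 0.008]
```

View pics/crop.png

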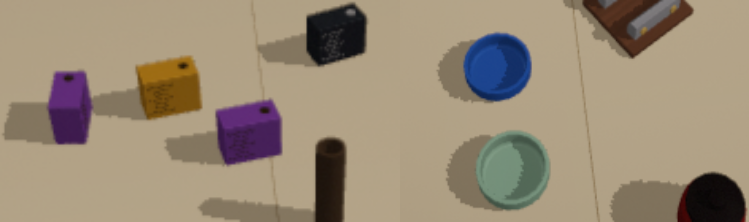

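The crop confirms it: the gold block is flanked by two purple copies and the black block stands behind. The green dish is nearest the camera, with the blue one above it. Next I'll survey with the wrist camera on the way over.

```bash
python3 - <<'E'
from h import *
s=manip.get_state(); c=eyes.get_calibration("wrist")
o,d=ray(c,[(320,240)]); print("cam-tcp",o-s["position"],"axis",d[0], "centre hits z=.03:",plane(c,[(320,240)],.03)[0]-s["position"])
from scipy.spatial.transform import Rotation as R
q=s["ee_rot"]; r=R.from_quat([q[1],q[2],q[3],q[0]]); print("in tool",r.inv().apply(o-s["position"])[0] if 0 else r.inv().apply(o-s["position"]), r.as_matrix().round(3))
E
```

```text
cam-tcp [0.07824176 0.02698439 0.16952113] axis [-0.30947729 -0.09621257 -0.94610235] centre hits z=.03: [-0.0340406  -0.00792277 -0.17373702]
in tool [ 0.08278939  0.00023329 -0.16950872] [[ 0.943  0.331 -0.   ]
 [ 0.331 -0.943  0.001]
 [ 0.    -0.001 -1.   ]]
```

Request:
{"op": "drive_tool", "data": {"rows": [[[0,0,0],[3.5,4.3,0],8.5],[[0,0,0],[3.5,4.3,0],8.5],[[0,0,0],[3.5,4.3,0],8.5],[[0,0,0],[3.5,4.3,0],8.5],[[0,0,0],[3.5,4.3,0],8.5],[[0,0,0],[3.5,4.3,0],8.5],[[0,0,0],[3.5,4.3,0],8.5],[[0,0,0],[3.5,4.3,0],8.5]]}}

```text
clock: 1.15
position: [0.4714, -0.197, 0.2043]
ee_rot: [0.0, 0.986, 0.168, 0.0]
contact_force: [-0.1, -1.2, -0.6]
width: 0.0853
gripper_force: 0.0
```

Request:
{"op": "drive_tool", "data": {"rows": [[[0,0,0],[0,0,0],8.5],[[0,0,0],[0,0,0],8.5]]}}

```text
clock: 1.4
position: [0.4702, -0.1986, 0.2041]
ee_rot: [0.0, 0.986, 0.169, -0.001]
contact_force: [-0.4, -0.3, -0.6]
width: 0.0851
gripper_force: 0.0
```

```bash
python3 - <<'E'
from h import *
im,c=shot("wrist","w1.png"); print(manip.get_state()["position"])
np.save("w1.npy",c,allow_pickle=True)
for n in HSV: print(n,[(int(x[0]),x[1],x[2]) for x in blobs(mask(im,n),200)])
E
```

```text
[ 0.46990736 -0.19909807  0.20420138]
gauge []
dish [(3124, array([426.2, 216.2]), array([395, 186,  64,  62], dtype=int32))]
spacer [(616, array([295.3,  45.4]), array([277,   0,  51,  76], dtype=int32)), (1209, array([336.7,  34.5]), array([318,   0,  43,  67], dtype=int32)), (1598, array([543.6,  73.1]), array([524,  35,  61,  68], dtype=int32)), (3830, array([141.4, 168.3]), array([ 96, 131,  90,  78], dtype=int32))]
```

View pics/w1.png

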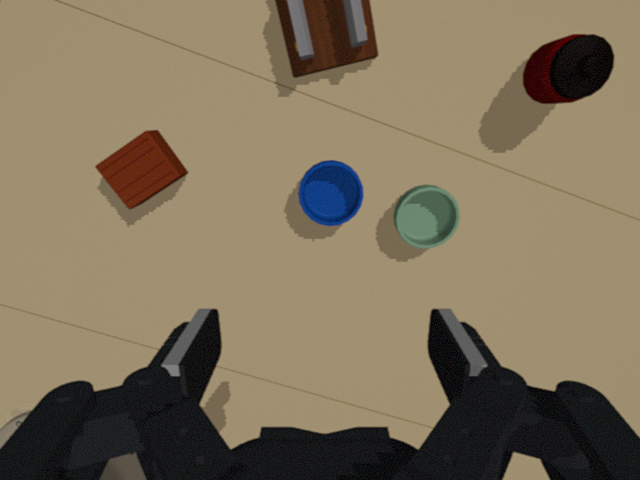

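The wrist view shows the spacer's top at (141,168), the green dish at (427,216), the blue one at (331,193), the jar at (570,68), and the stand cut off at the top (325,30). I'll move on to see the whole stand.

Request:
{"op": "drive_tool", "data": {"rows": [[[0,0,0],[4.0,2.2,1],8.5],[[0,0,0],[4.0,2.2,1],8.5],[[0,0,0],[4.0,2.2,1],8.5],[[0,0,0],[0,0,0],8.5],[[0,0,0],[0,0,0],8.5],[[0,0,0],[0,0,0],8.5]]}}

```text
clock: 2.2
position: [0.5891, -0.1338, 0.2342]
ee_rot: [-0.0, 0.986, 0.167, -0.001]
contact_force: [-0.1, -1.0, 0.4]
width: 0.0851
gripper_force: 0.0
```

```bash
python3 - <<'E'
from h import *
im,c=shot("wrist","w2.png"); print(manip.get_state()["position"]); np.save("w2.npy",c,allow_pickle=True)
E
```

```text
[ 0.58923223 -0.13358635  0.23430649]
```

Request:
{"op": "drive_tool", "data": {"rows": [[[0,0,0],[-2.2,5.0,0],8.5],[[0,0,0],[-2.2,5.0,0],8.5],[[0,0,0],[-2.2,5.0,0],8.5],[[0,0,0],[-2.2,5.0,0],8.5],[[0,0,0],[-2.2,5.0,0],8.5],[[0,0,0],[-2.2,5.0,0],8.5],[[0,0,0],[-2.2,5.0,0],8.5],[[0,0,0],[0,0,0],8.5]]}}

```text
clock: 3.25
position: [0.4343, 0.2196, 0.2347]
ee_rot: [-0.001, 0.985, 0.17, -0.0]
contact_force: [0.0, -0.8, -0.4]
width: 0.0848
gripper_force: 0.0
```

Request:
{"op": "drive_tool", "data": {"rows": [[[0,0,0],[0,0,0],8.5],[[0,0,0],[0,0,0],8.5]]}}

```text
clock: 3.5
position: [0.4371, 0.2161, 0.2345]
ee_rot: [0.0, 0.986, 0.167, 0.0]
contact_force: [-0.4, -0.6, -1.0]
width: 0.0853
gripper_force: 0.0
```

```bash
python3 - <<'E'
from h import *
im,c=shot("wrist","w3.png"); print(manip.get_state()["position"]); np.save("w3.npy",c,allow_pickle=True)
for n in ("stand",0.6,-0.13),("gauge",.466,.308),("pipe",.605,.129),("spacer",.44,-.02):
  print(n[0],proj(np.load("w2.npy",allow_pickle=True).item(),[n[1],n[2],.03]),proj(c,[n[1],n[2],.03]))
a=cv2.imread("pics/w2.png"); 
cv2.imwrite("pics/w23.png",np.vstack([a[:300],im[:300]]))
E
```

```text
[0.43715064 0.21613828 0.23440673]
stand [[323.74950968 187.69775537]] [[700.35170821 160.33590444]]
gauge [[-126.82565756  170.05581147]] [[245.66115114 141.88933134]]
pipe [[68.76438839 93.78040959]] [[471.46803705  61.80503862]]
spacer [[185.49703827 288.12971162]] [[525.2460593  265.38953869]]
```

View pics/w23.png

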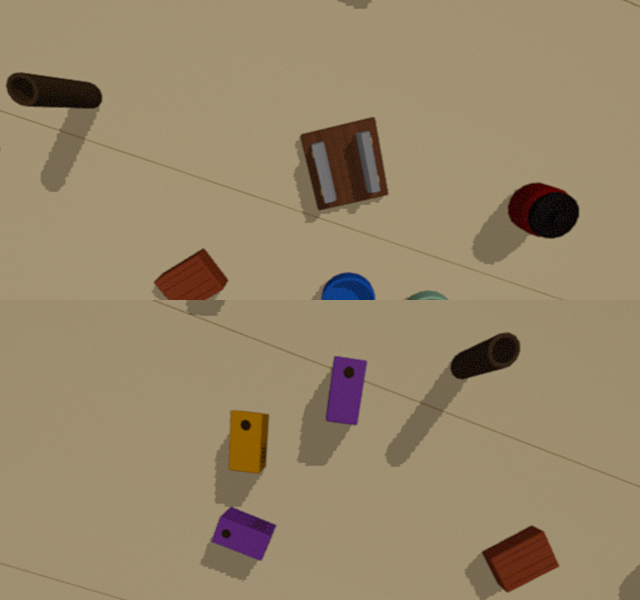

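w2 shows the stand's foot with corners near (302,135), (373,119), (387,193) and (318,209), and the bright cheeks inside. w3 (lower half, rows −300) shows the gauge's top at (248,141) between the two purple copies, and the pipe's rim at (503,50).

```bash
cat >> h.py <<'E'
def topface(im,c,m,z,vs=None):
    """biggest bright part of mask -> rectangle on plane z: centre, sizes, long-axis yaw (deg)"""
    v=im.max(2)
    t=vs or cv2.threshold(v[m>0].reshape(-1,1),0,255,cv2.THRESH_OTSU)[0]
    mm=cv2.morphologyEx(((m>0)&(v>t)).astype(np.uint8),cv2.MORPH_CLOSE,np.ones((9,9),np.uint8))
    return rect(mm,c,z)+(t,)
def rect(mm,c,z):
    k=max(cv2.findContours(mm,cv2.RETR_EXTERNAL,cv2.CHAIN_APPROX_NONE)[0],key=cv2.contourArea)
    p=plane(c,k[:,0]+0.0,z)[:,:2]; (x,y),(w,h),a=cv2.minAreaRect((p*1000).astype(np.float32))
    if w<h: w,h,a=h,w,a+90
    return (round(x,1),round(y,1)),(round(w,1),round(h,1)),round((a+90)%180-90,1)
def circ(m,c,z):
    k=max(cv2.findContours(m,cv2.RETR_EXTERNAL,cv2.CHAIN_APPROX_NONE)[0],key=cv2.contourArea)
    p=(plane(c,k[:,0]+0.0,z)[:,:2]*1000).astype(np.float32); return cv2.fitEllipse(p)
def box(m,x0,y0,x1,y1):
    o=np.zeros_like(m); o[y0:y1,x0:x1]=m[y0:y1,x0:x1]; return o
E
python3 - <<'E'
from h import *
I=[None]+[cv2.imread(f"pics/w{i}.png") for i in(1,2,3)]; C=[None]+[np.load(f"w{i}.npy",allow_pickle=True).item() for i in(1,2,3)]
print("gauge",topface(I[3],C[3],box(mask(I[3],"gauge"),200,90,300,200),.046))
print("spacer1",topface(I[1],C[1],box(mask(I[1],"spacer"),80,110,200,220),.026))
print("spacer3",topface(I[3],C[3],box(mask(I[3],"spacer"),450,210,580,300),.026))
print("dish",circ(mask(I[1],"dish"),C[1],.024))
g=I[2]; h=cv2.cvtColor(g,cv2.COLOR_BGR2HSV)
foot=box(cv2.inRange(h,(0,100,30),(15,255,130)),280,100,410,225)
k=box(cv2.inRange(h,(0,0,90),(180,70,255)),305,125,385,207)
foot=cv2.morphologyEx(foot|k,cv2.MORPH_CLOSE,np.ones((7,7),np.uint8))
print("foot",rect(foot,C[2],.010))
for b in blobs(k,100):
    mm=box(k,*b[2][:2],b[2][0]+b[2][2],b[2][1]+b[2][3]); print("cheek",b, rect(mm,C[2],.032))
print("spacer hsv",cv2.cvtColor(I[1],cv2.COLOR_BGR2HSV)[165,140],"foot",h[190,330],"cheek",h[165,368],h[190,330])
p=cv2.inRange(cv2.cvtColor(I[3],cv2.COLOR_BGR2HSV),(0,0,0),(30,255,75)); p=box(p,440,20,540,90)
print([ (b[0],b[2]) for b in blobs(p)])
cv2.imwrite("pics/z.png",np.hstack([cv2.resize(g[100:225,280:410],None,fx=3,fy=3,interpolation=0),cv2.resize(I[3][20:90,440:540],None,fx=3.5,fy=5.357,interpolation=0)]))
E
```

```text
gauge ((468.4, 303.3), (55.6, 34.8), 12.4, 114.0)
spacer1 ((442.7, -21.7), (63.2, 47.6), -39.4, 92.0)
spacer3 ((442.3, -19.7), (61.2, 48.4), -39.3, 80.0)
dish ((491.5383605957031, -298.88946533203125), (61.104061126708984, 64.35028076171875), 154.07846069335938)
foot ((626.7, -144.6), (91.9, 84.6), 27.1)
cheek (np.int32(532), array([370.2, 161.4]), array([361, 132,  19,  61], dtype=int32)) ((639.9, -165.7), (60.7, 8.9), 32.2)
cheek (np.int32(737), array([323.7, 172. ]), array([312, 142,  24,  61], dtype=int32)) ((614.6, -125.1), (60.4, 12.7), 32.2)
spacer hsv [  7 210 101] foot [  0   0 108] cheek [158   9 117] [  0   0 108]
[(np.int32(1871), array([450,  33,  70,  46], dtype=int32))]
```

View pics/z.png

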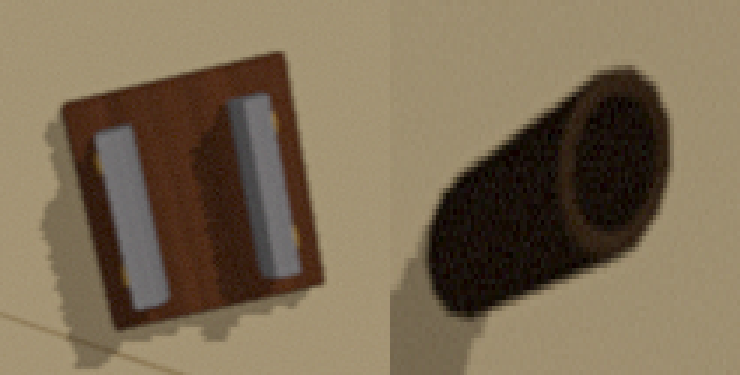

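Stand from the cheeks: centre (626.7, −144.5) mm, gap yaw about 32°. The gauge is near (468, 303) with yaw about 12°. I'll go above it and refine.

Request:
{"op": "drive_tool", "data": {"rows": [[[0,0,-0.06],[1.5,4.3,-3.5],8.5],[[0,0,-0.06],[1.6,4.4,-3.5],8.5],[[0,0,0],[0,0,-2],8.5],[[0,0,0],[0,0,0],8.5],[[0,0,0],[0,0,0],8.5]]}}

```text
clock: 4.18
position: [0.4685, 0.3038, 0.1453]
ee_rot: [-0.0, 0.994, 0.108, 0.001]
contact_force: [-0.7, -0.2, 0.6]
width: 0.0849
gripper_force: 0.0
```

```bash
python3 - <<'E'
from h import *
c=eyes.get_calibration("wrist"); s=manip.get_state(); im,c=shot("wrist","w4.png"); print(s["position"]); np.save("w4.npy",c,allow_pickle=True)
m=mask(im,"gauge"); print(blobs(m))
v=im.max(2); print(np.histogram(v[m>0],bins=range(0,260,10)))
print(topface(im,c,m,.046), [topface(im,c,m,.046,t) for t in (120,130,140)])
C2=np.load("w2.npy",allow_pickle=True).item()
f=plane(C2,np.array([(62,103),(285,52),(325,285),(118,328)])/3+[280,100],.010)[:,:2]*1000; print("foot",f.round(1),f.mean(0),cv2.minAreaRect(f.astype(np.float32)))
x0,y0=170,60
cv2.imwrite("pics/z4.png",im[60:360,100:540])
E
```

```text
[0.46845181 0.30379144 0.1452643 ]
[(np.int32(2892), array([320.2, 223.4]), array([301, 184,  39,  79], dtype=int32))]
(array([   0,    0,    0,    0,    0,    0,    4,    6,   10,    7,   16,
        314,  120,  121, 2278,   17,    0,    0,    0,    0,    0,    0,
          0,    0,    0]), array([  0,  10,  20,  30,  40,  50,  60,  70,  80,  90, 100, 110, 120,
       130, 140, 150, 160, 170, 180, 190, 200, 210, 220, 230, 240, 250]))
((469.8, 306.6), (57.7, 28.6), 13.2, 130.0) [((471.4, 307.2), (62.4, 29.0), 13.2, 120), ((469.8, 306.6), (57.7, 28.6), 13.2, 130), ((468.2, 305.9), (54.0, 28.1), 12.7, 140)]
foot [[ 641.2  -90.2]
 [ 682.2 -156.8]
 [ 612.1 -200.6]
 [ 571.9 -134.6]] [ 626.87621349 -145.56083878] ((626.659423828125, -145.41529846191406), (83.18510437011719, 78.22543334960938), 31.992252349853516)
```

View pics/z4.png

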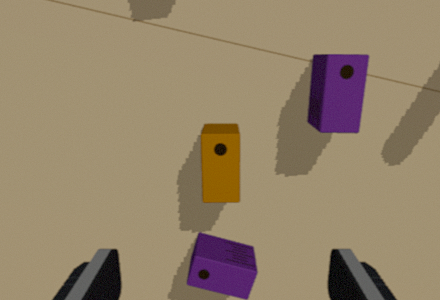

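The gauge top is at crop (220,163), refined to centre (469.0, 306.3) with yaw 12.9°. The foot corners confirm the stand at (626.7, −145) with yaw 32.0°. Going in to grasp.

Request:
{"op": "drive_tool", "data": {"rows": [[[0,0,0.008],[0.05,0.25,-4.5],8.5],[[0,0,0],[0,0,-4.5],8.5],[[0,0,0],[0,0,-2.0],8.5],[[0,0,0],[0,0,0],3.5],[[0,0,0],[0,0,0],2.0],[[0,0,0],[0,0,0],2.0],[[0,0,0],[0,0,0],2.0],[[0,0,0],[0,0,0],2.0]], "force": 60}}

```text
clock: 5.22
position: [0.4683, 0.3071, 0.035]
ee_rot: [-0.0, 0.994, 0.113, 0.0]
contact_force: [0.1, 0.1, -0.2]
width: 0.0202
gripper_force: 0.0
```

Request:
{"op": "drive_tool", "data": {"rows": [[[0,0,0],[0,0,0],2.0],[[0,0,0],[0,0,0],2.0],[[0,0,0],[0,0,0],2.0],[[0,0,0],[0,0,0],2.0]]}}

```text
clock: 5.72
position: [0.468, 0.3069, 0.0344]
ee_rot: [0.0, 0.994, 0.113, -0.0]
contact_force: [-0.3, -0.3, -0.2]
width: 0.0197
gripper_force: 0.0
```

The width passed 30 mm with no grip force, so the fingers hold nothing. I'll look.

```bash
python3 - <<'E'
from h import *
s=manip.get_state(); print(s["position"],s["width"],s["gripper_force"])
im,c=shot("wrist","w5.png"); b,cb=shot("side","s5.png")
m=mask(im,"gauge"); print(blobs(m), topface(im,c,m,.046))
cv2.imwrite("pics/z5.png",np.hstack([cv2.resize(im,(533,400)),cv2.resize(b[70:220,150:250],(267,400))]))
E
```

```text
[0.46804916 0.30693331 0.0343607 ] 0.019681676375770688 0.0
[(np.int32(6800), array([324.4, 278.8]), array([293, 218,  64, 128], dtype=int32))] ((470.0, 306.6), (58.6, 28.7), 12.9, 140.0)
```

View pics/z5.png

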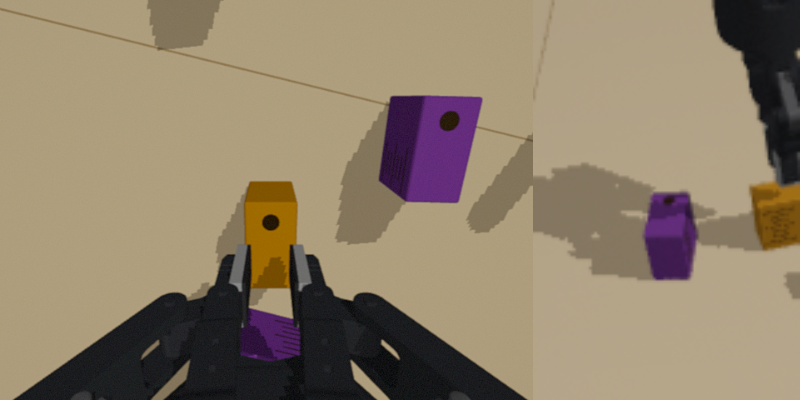

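The fingers look to be above the block rather than around it. I'll check by projecting the nominal fingertip into both views.

```bash
python3 - <<'E'
from h import *
s=manip.get_state(); cw,cb=eyes.get_calibration("wrist"),eyes.get_calibration("side")
p=s["position"]; a=np.radians(13); X=np.array([np.cos(a),np.sin(a),0]);Y=np.array([np.sin(a),-np.cos(a),0])
for z in (-.011,.0,.012,.02,.03,.04,.05):
  q=p+[0,0,z]
  print(z,[proj(cw,q+sx*.011*X+sy*.010*Y)[0].round() for sx,sy in((1,-1),(1,1))],"side",proj(cb,[q])[0].round())
b=cv2.imread("pics/s5.png"); w=cv2.imread("pics/w5.png")
cv2.imwrite("pics/z6.png",np.hstack([cv2.resize(b[60:180,190:310],(480,480),interpolation=cv2.INTER_CUBIC),cv2.resize(w[240:390,250:400],(320,480))]))
E
```

```text
-0.011 [array([305., 258.]), array([342., 258.])] side [246. 149.]
0.0 [array([304., 266.]), array([343., 266.])] side [246. 145.]
0.012 [array([302., 276.]), array([345., 276.])] side [245. 141.]
0.02 [array([301., 283.]), array([346., 283.])] side [245. 138.]
0.03 [array([300., 293.]), array([347., 293.])] side [244. 134.]
0.04 [array([298., 305.]), array([348., 305.])] side [244. 130.]
0.05 [array([297., 318.]), array([350., 318.])] side [243. 126.]
```

View pics/z6.png

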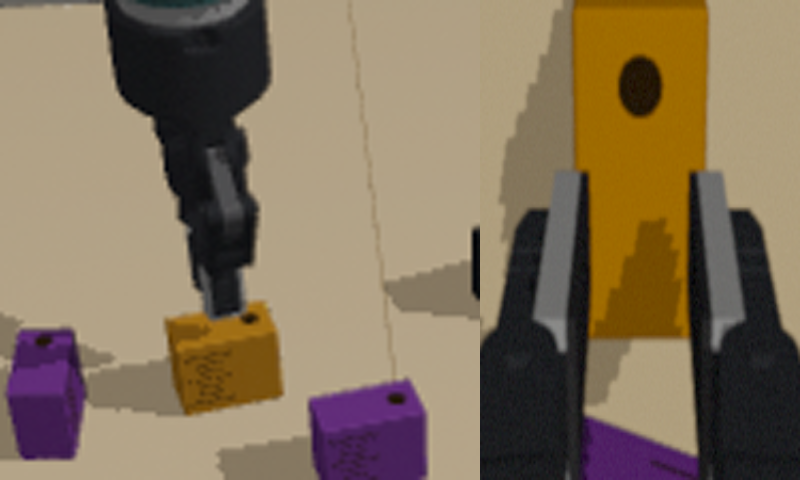

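The nominal tip doesn't match what I see. In both views the real fingertips are about 30 mm above the reported TCP (z ≈ 0.063), clear of the block, where the description puts them 11 mm below it. I'll open, lower by 2 cm and measure again before trusting either figure.

Request:
{"op": "drive_tool", "data": {"rows": [[[0,0,0],[0,0,0],6.0],[[0,0,0],[0,0,0],6.0],[[0,0,0],[0,0,0],6.0],[[0,0,0],[0,0,0],6.0],[[0,0,0],[0,0,-1],6.0],[[0,0,0],[0,0,-1],6.0],[[0,0,0],[0,0,0],6.0]]}}

```text
clock: 6.7
position: [0.4669, 0.3064, 0.013]
ee_rot: [0.001, 0.994, 0.113, -0.001]
contact_force: [0.2, -0.8, 0.6]
width: 0.0603
gripper_force: 0.0
```

```bash
python3 - <<'E'
from h import *
s=manip.get_state(); print(s["position"],s["width"],s["contact_force"],s["qpos"])
im,c=shot("wrist","w7.png"); b,cb=shot("side","s7.png"); d,_=shot("scene","c7.png")
m=mask(im,"gauge"); print(topface(im,c,m,.046))
cv2.imwrite("pics/z7.png",np.hstack([cv2.resize(b[60:180,190:310],(400,400),interpolation=cv2.INTER_CUBIC),cv2.resize(im[200:400,220:420],(400,400))]))
E
```

```text
[0.46693586 0.30640384 0.01298638] 0.060290487507848406 [ 0.17464843 -0.8206302   0.64102921] [ 4.56172829e-01  4.25375147e-01  1.80575994e+00 -6.44663214e-05
  9.13570609e-01  1.80126993e+00]
((469.9, 306.6), (58.2, 28.7), 12.8, 141.0)
```

View pics/z7.png

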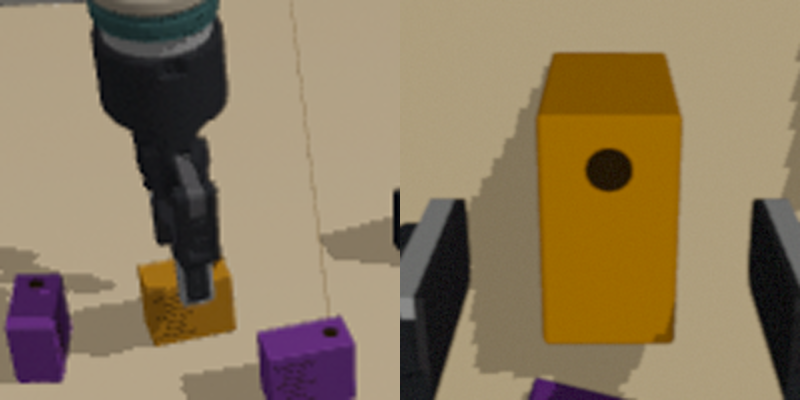

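The open tips, seen at side px (248,151), now straddle the block and their ends are at about z 0.046 with TCP z at 0.013. So the tips really are about 31–33 mm above the reported TCP. I'll lower in guarded steps until the tips are at about 25 mm, nudging 3 mm forward, then close.

Request:
{"op": "drive_tool", "data": {"rows": [[[0,0,0],[0.3,0.1,-0.7],6.0],[[0,0,0],[0,0,-0.6],6.0],[[0,0,0],[0,0,-0.6],6.0],[[0,0,0],[0,0,0],6.0]]}}

```text
clock: 7.35
position: [0.4704, 0.3077, -0.0053]
ee_rot: [0.0, 0.994, 0.113, -0.001]
contact_force: [0.0, 0.2, -0.1]
width: 0.06
gripper_force: 0.0
```

Request:
{"op": "drive_tool", "data": {"rows": [[[0,0,0],[0,0,0],3.5],[[0,0,0],[0,0,0],2.5],[[0,0,0],[0,0,0],2.5],[[0,0,0],[0,0,0],2.5],[[0,0,0],[0,0,0],2.5],[[0,0,0],[0,0,0],2.5]], "force": 60}}

```text
clock: 8.1
position: [0.4714, 0.308, -0.0042]
ee_rot: [0.0, 0.994, 0.113, 0.0]
contact_force: [-0.5, -1.9, 5.7]
width: 0.0288
gripper_force: 60.7
```

It's gripped (60 N at about 30 mm). I'll lift 12 cm, turn by 0.333 rad and carry it over the stand.

Request:
{"op": "drive_tool", "data": {"rows": [[[0,0,0],[0,0,2.0],2.5],[[0,0,0],[0,0,5.0],2.5],[[0,0,0],[0,0,5.0],2.5],[[0,0,0.083],[1.5,-4.5,0],2.5],[[0,0,0.083],[1.5,-4.5,0],2.5],[[0,0,0.083],[1.5,-4.5,0],2.5],[[0,0,0.083],[1.5,-4.5,0],2.5],[[0,0,0],[1.5,-4.5,0],2.5]]}}

```text
clock: 9.1
position: [0.5451, 0.0819, 0.1138]
ee_rot: [-0.001, 0.961, 0.275, -0.001]
contact_force: [0.9, -0.1, -3.9]
width: 0.0289
gripper_force: 60.5
```

Request:
{"op": "drive_tool", "data": {"rows": [[[0,0,0],[1.5,-4.5,0],2.5],[[0,0,0],[1.5,-4.5,0],2.5],[[0,0,0],[1.5,-4.5,0],2.5],[[0,0,0],[1.5,-4.5,0],2.5],[[0,0,0],[2.1,-4.8,0],2.5],[[0,0,0],[0,0,0],2.5],[[0,0,0],[0,0,0],2.5],[[0,0,0],[0,0,0],2.5]]}}

```text
clock: 10.1
position: [0.626, -0.1435, 0.1146]
ee_rot: [-0.001, 0.961, 0.276, -0.001]
contact_force: [0.4, 1.0, -4.6]
width: 0.0289
gripper_force: 60.9
```

```bash
python3 - <<'E'
from h import *
s=manip.get_state(); print(s["position"],s["ee_rot"],s["width"],s["contact_force"],s["gripper_force"])
im,c=shot("wrist","w8.png"); p=s["position"]
m=mask(im,"gauge"); print(blobs(m)); print(topface(im,c,m,p[2]+.0042+.046))
b,cb=shot("side","s8.png")
cv2.imwrite("pics/z8.png",np.hstack([cv2.resize(b[180:400,260:440],(393,480)),cv2.resize(im[100:400,200:450],(400,480))]))
E
```

```text
[ 0.62601507 -0.1434838   0.11456599] [-9.16764809e-04  9.61218384e-01  2.75785606e-01 -8.23023979e-04] 0.028885256371923292 [ 0.39342437  1.0368892  -4.5958629 ] 60.94248175621033
[(np.int32(77), array([329.3, 222.5]), array([323, 214,  11,  19], dtype=int32)), (np.int32(11830), array([324.2, 326.8]), array([283, 239,  82, 170], dtype=int32))]
((632.7, -140.2), (41.0, 28.8), 31.9, 137.0)
```

View pics/z8.png

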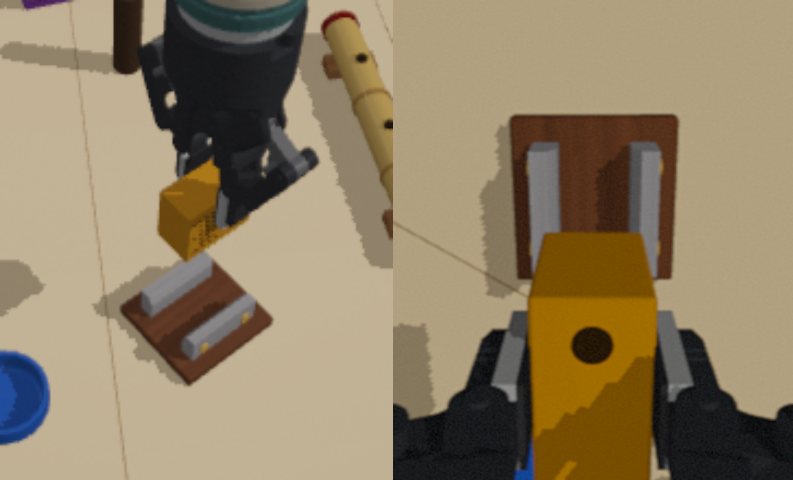

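The gauge is held level over the stand. The foot's far edge is at crop (512–678, 116), and the block's front bottom edge is at crop (545–642, 234). I'll work out the fit from these.

```bash
python3 - <<'E'
from h import *
s=manip.get_state(); p=s["position"]; c=eyes.get_calibration("wrist")
f=lambda L: np.array([(200+(x-393)/1.6,100+y/1.6) for x,y in L])
r=lambda L,z: plane(c,f(L),z)[:,:2]*1000
a=np.radians(32.0); X=np.array([np.cos(a),np.sin(a)]);Y=np.array([-X[1],X[0]])
t=lambda P: np.c_[(P-p[:2]*1000)@X,(P-p[:2]*1000)@Y].round(1)
F=r([(512,116),(678,116),(672,277),(518,277)],.010); print("foot",t(F),np.degrees(np.arctan2(*(F[0]-F[3])[::-1])),np.degrees(np.arctan2(*(F[1]-F[2])[::-1])))
print("cheek outer top",t(r([(528,145),(661,145)],.032)))
print("block front top",t(r([(530,297),(656,297)],p[2]+.0502)),"bottom",t(r([(545,234),(642,234)],p[2]+.0042)))
g=np.array([626.7,-145.0]); print("stand centre rel",t(g[None]))
q=s["ee_rot"]; print("yaw",np.degrees(2*np.arctan2(q[2],q[1])))
E
```

```text
foot [[ 41.9  36.9]
 [ 42.  -40.8]
 [-40.1 -41.7]
 [-40.3  37.3]] 31.722911091980276 32.648012786115835
cheek outer top [[ 32.6  27.4]
 [ 32.7 -30.8]]
block front top [[ 24.4  13.4]
 [ 24.5 -15. ]] bottom [[ 22.9  13.6]
 [ 22.9 -15.6]]
stand centre rel [[-0.6 -1.2]]
yaw 32.0386422193309
```

The block needs +5 mm along the gap and −0.7 mm across it. Shift, then lower to just above the flare.

Request:
{"op": "drive_tool", "data": {"rows": [[[0,0,0],[0.46,0.21,-2.0],2.5],[[0,0,0],[0,0,-3.0],2.5],[[0,0,0],[0,0,-2.5],2.5],[[0,0,0],[0,0,-0.8],2.5],[[0,0,0],[0,0,-0.4],2.5],[[0,0,0],[0,0,-0.3],2.5],[[0,0,0],[0,0,0],2.5]]}}

```text
clock: 11.08
position: [0.6321, -0.1431, 0.0261]
ee_rot: [0.0, 0.961, 0.275, 0.001]
contact_force: [0.6, 0.3, -4.9]
width: 0.0287
gripper_force: 60.9
```

Request:
{"op": "drive_tool", "data": {"rows": [[[0,0,0],[0,0,-0.4],2.5],[[0,0,0],[0,0,-0.3],2.5],[[0,0,0],[0,0,0],2.5]]}}

```text
clock: 11.45
position: [0.6313, -0.143, 0.018]
ee_rot: [-0.0, 0.961, 0.275, -0.0]
contact_force: [0.1, 0.8, -4.3]
width: 0.0287
gripper_force: 61.2
```

It's inside the gap with no side force. The rest goes slowly.

Request:
{"op": "drive_tool", "data": {"rows": [[[0,0,0],[0,0,-0.3],2.5],[[0,0,0],[0,0,-0.3],2.5],[[0,0,0],[0,0,-0.3],2.5],[[0,0,0],[0,0,0],2.5],[[0,0,0],[0,0,0],2.5]]}}

```text
clock: 12.08
position: [0.6317, -0.143, 0.0094]
ee_rot: [0.0, 0.961, 0.275, -0.0]
contact_force: [-0.9, 0.5, -4.5]
width: 0.0289
gripper_force: 61.2
```

Request:
{"op": "drive_tool", "data": {"rows": [[[0,0,0],[0,0,-0.15],2.5],[[0,0,0],[0,0,-0.1],2.5],[[0,0,0],[0,0,0],2.5]]}}

```text
clock: 12.45
position: [0.6316, -0.143, 0.0068]
ee_rot: [0.0, 0.961, 0.275, -0.0]
contact_force: [0.9, 0.0, -4.5]
width: 0.0287
gripper_force: 61.2
```

Request:
{"op": "drive_tool", "data": {"rows": [[[0,0,0],[0,0,-0.1],2.5],[[0,0,0],[0,0,0],2.5],[[0,0,0],[0,0,0],2.5]]}}

```text
clock: 12.82
position: [0.6317, -0.1429, 0.0059]
ee_rot: [0.0, 0.961, 0.275, 0.0]
contact_force: [0.3, 0.1, -5.1]
width: 0.0288
gripper_force: 61.1
```

Request:
{"op": "drive_tool", "data": {"rows": [[[0,0,0],[0,0,-0.1],2.5],[[0,0,0],[0,0,0],2.5],[[0,0,0],[0,0,0],2.5]]}}

```text
clock: 13.2
position: [0.6318, -0.1429, 0.0059]
ee_rot: [0.0, 0.961, 0.275, 0.0]
contact_force: [-1.5, 0.4, 5.9]
width: 0.029
gripper_force: 62.4
```

Contact at 0.0059: the force jumped 11 N at exactly the expected seated height. Now I'll release, rise and check.

Request:
{"op": "drive_tool", "data": {"rows": [[[0,0,0],[0,0,0.1],3.5],[[0,0,0],[0,0,0],5.5],[[0,0,0],[0,0,0],6.5],[[0,0,0],[0,0,0],6.5],[[0,0,0],[0,0,2.0],6.5],[[0,0,0],[0,0,5.0],6.5],[[0,0,0],[0,0,5.0],6.5],[[0,0,0],[0,0,2.0],6.5]]}}

```text
clock: 14.2
position: [0.6335, -0.1436, 0.1497]
ee_rot: [0.002, 0.961, 0.275, 0.003]
contact_force: [0.4, 0.3, -0.2]
width: 0.0648
gripper_force: 0.0
```

Request:
{"op": "drive_tool", "data": {"rows": [[[0,0,0],[0,0,0],6.5],[[0,0,0],[0,0,0],6.5]]}}

```text
clock: 14.45
position: [0.6308, -0.1427, 0.1445]
ee_rot: [-0.001, 0.961, 0.275, -0.001]
contact_force: [0.6, -0.7, -0.2]
width: 0.0649
gripper_force: 0.0
```

```bash
python3 - <<'E'
from h import *
s=manip.get_state(); p=s["position"]; print(p,s["contact_force"])
im,c=shot("wrist","w9.png"); m=mask(im,"gauge"); print(blobs(m))
for t in(130,138,None): print(topface(im,c,m,.056,t))
cv2.imwrite("pics/z9.png",cv2.resize(im[120:360,200:440],(600,600)))
E
```

```text
[ 0.63078818 -0.14265166  0.14450923] [ 0.5860091  -0.65936102 -0.23237925]
[(np.int32(3297), array([325.1, 228.9]), array([304, 178,  43,  93], dtype=int32))]
((629.3, -145.6), (54.9, 29.2), 32.0, 130)
((628.9, -145.7), (54.1, 28.5), 32.1, 138)
((629.3, -145.6), (54.9, 29.2), 32.0, 127.0)
```

View pics/z9.png

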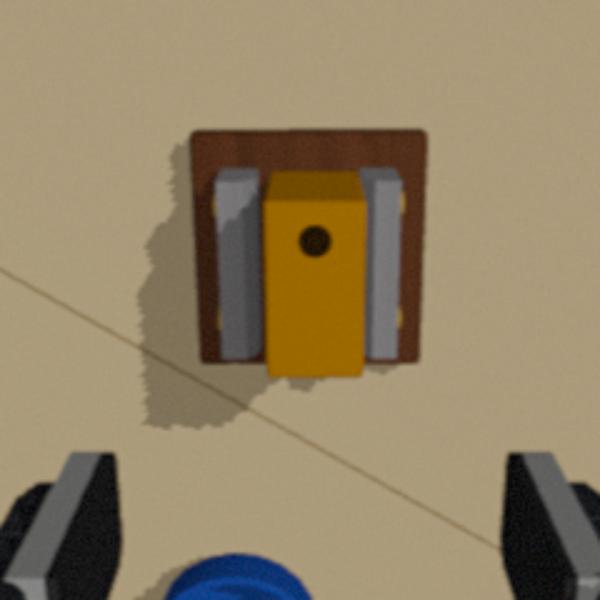

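The gauge is seated between the cheeks: top centre (629.1, −145.6), yaw 32.0°. Next is the spacer.

Request:
{"op": "drive_tool", "data": {"rows": [[[0,0,-0.178],[-2.7,1.75,0],8.0],[[0,0,-0.178],[-2.7,1.75,0],8.0],[[0,0,-0.178],[-2.7,1.75,0],8.0],[[0,0,-0.178],[-2.7,1.75,0],8.0],[[0,0,-0.178],[-2.7,1.75,0],8.0],[[0,0,-0.178],[-2.7,1.75,0],8.0],[[0,0,-0.178],[-2.6,1.7,0],8.0],[[0,0,0],[0,0,0],8.0]]}}

```text
clock: 15.5
position: [0.4406, -0.0197, 0.1446]
ee_rot: [0.0, 0.942, -0.337, -0.002]
contact_force: [0.7, -0.6, -0.3]
width: 0.0799
gripper_force: 0.0
```

Request:
{"op": "drive_tool", "data": {"rows": [[[0,0,0],[0,0,0],8.0],[[0,0,0],[0,0,0],8.0]]}}

```text
clock: 15.75
position: [0.4446, -0.0215, 0.1456]
ee_rot: [0.0, 0.941, -0.337, 0.0]
contact_force: [-1.1, -0.3, -1.1]
width: 0.0798
gripper_force: 0.0
```

```bash
python3 - <<'E'
from h import *
s=manip.get_state(); p=s["position"]; q=s["ee_rot"]; print(p,np.degrees(2*np.arctan2(q[2],q[1])))
im,c=shot("wrist","w10.png"); m=mask(im,"spacer"); m=box(m,150,60,500,420); print(blobs(m))
v=im.max(2); print(np.histogram(v[m>0],bins=range(0,200,10))[0])
for t in(80,90,None): print(topface(im,c,m,.026,t))
E
```

```text
[ 0.44460067 -0.02148165  0.14561919] -39.4095599112987
[(np.int32(4507), array([325.6, 220. ]), array([296, 182,  60,  78], dtype=int32))]
[   0    0    0    0    0    0    0   57  576 2120 1754    0    0    0
    0    0    0    0    0]
((443.6, -22.3), (65.8, 48.2), -39.4, 80)
((443.6, -22.2), (65.8, 48.0), -39.4, 90)
((442.6, -21.0), (62.6, 47.4), -39.3, 93.0)
```

Request:
{"op": "drive_tool", "data": {"rows": [[[0,0,0],[-0.1,0,-5.0],8.0],[[0,0,0],[0,0,-5.0],8.0],[[0,0,0],[0,0,-4.0],8.0],[[0,0,0],[0,0,-1.5],8.0],[[0,0,0],[0,0,-1.0],8.0],[[0,0,0],[0,0,-0.5],8.0],[[0,0,0],[0,0,0],8.0]], "force": 30}}

```text
clock: 16.68
position: [0.4431, -0.0211, -0.0239]
ee_rot: [0.0, 0.941, -0.337, 0.0]
contact_force: [-0.1, 0.5, -1.0]
width: 0.0801
gripper_force: 0.0
```

```bash
python3 - <<'E'
from h import *
s=manip.get_state(); print(s["position"],s["contact_force"])
im,c=shot("wrist","w11.png"); b,cb=shot("side","s11.png"); print(proj(cb,s["position"]))
cv2.imwrite("pics/z11.png",np.hstack([cv2.resize(b[190:310,175:295],(400,400),interpolation=cv2.INTER_CUBIC),cv2.resize(im[200:400,220:420],(400,400))]))
E
```

```text
[ 0.44311731 -0.02110095 -0.02390784] [-0.06591093  0.45427294 -0.99227381]
[[238.00735725 282.99509848]]
```

View pics/z11.png

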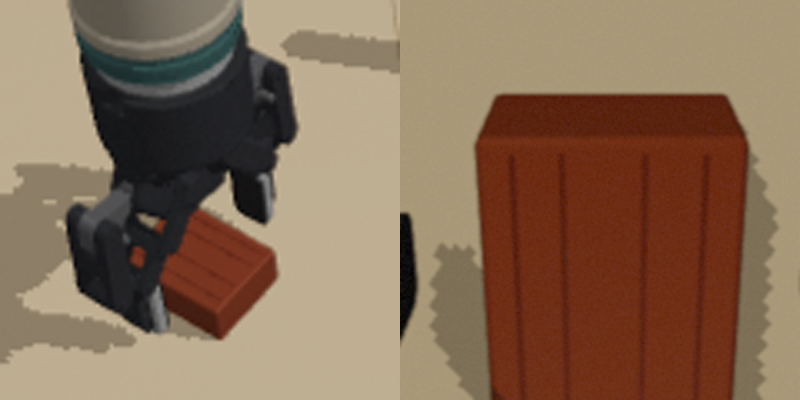

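The open jaws straddle the spacer squarely and the tips are clear of the bench. Close, lift and carry: turn +1.246 rad and move toward the gauge.

Request:
{"op": "drive_tool", "data": {"rows": [[[0,0,0],[0,0,0],5.5],[[0,0,0],[0,0,0],4.5],[[0,0,0],[0,0,0],4.5],[[0,0,0],[0,0,0],4.5],[[0,0,0],[0,0,0],4.5],[[0,0,0],[0,0,0],4.5]], "force": 30}}

```text
clock: 17.52
position: [0.4431, -0.021, -0.0235]
ee_rot: [-0.0, 0.941, -0.337, 0.001]
contact_force: [-0.1, 0.2, 6.8]
width: 0.0492
gripper_force: 31.8
```

Request:
{"op": "drive_tool", "data": {"rows": [[[0,0,0],[0,0,1.0],4.5],[[0,0,0],[0,0,4.0],4.5],[[0,0,0],[0,0,5.0],4.5],[[0,0,0],[0,0,4.0],4.5],[[0,0,0],[0,0,0],4.5],[[0,0,0],[0,0,0],4.5]]}}

```text
clock: 18.27
position: [0.4418, -0.0208, 0.1155]
ee_rot: [0.0, 0.941, -0.337, -0.001]
contact_force: [-0.9, 0.3, -1.4]
width: 0.0493
gripper_force: 31.8
```

Request:
{"op": "drive_tool", "data": {"rows": [[[0,0,0.178],[2.7,-1.8,0],4.5],[[0,0,0.178],[2.7,-1.8,0],4.5],[[0,0,0.178],[2.7,-1.8,0],4.5],[[0,0,0.178],[2.7,-1.8,0],4.5],[[0,0,0.178],[2.7,-1.8,0],4.5],[[0,0,0.178],[2.7,-1.8,0],4.5],[[0,0,0.178],[2.5,-1.7,0],4.5],[[0,0,0],[0,0,0],4.5]]}}

```text
clock: 19.27
position: [0.6301, -0.1469, 0.1129]
ee_rot: [-0.001, 0.962, 0.275, -0.001]
contact_force: [-0.3, 0.4, -0.7]
width: 0.0496
gripper_force: 31.7
```

Request:
{"op": "drive_tool", "data": {"rows": [[[0,0,0],[0,0,0],4.5],[[0,0,0],[0,0,0],4.5],[[0,0,0],[0,0,0],4.5]]}}

```text
clock: 19.65
position: [0.629, -0.1454, 0.116]
ee_rot: [-0.0, 0.961, 0.275, -0.0]
contact_force: [-0.1, 0.2, -0.6]
width: 0.0494
gripper_force: 31.7
```

```bash
cat >> h.py <<'E'
def held(name,z,yaw,rows=None):
    """top-face contour of a held thing in tool axes (mm from TCP): printed extents"""
    s=manip.get_state(); p=s["position"]; q=s["ee_rot"]; im,c=shot("wrist",f"h_{name}.png")
    m=mask(im,name); m=box(m,180,60,470,460); v=im.max(2)
    t=cv2.threshold(v[m>0].reshape(-1,1),0,255,cv2.THRESH_OTSU)[0]
    a=np.radians(yaw); X=np.array([np.cos(a),np.sin(a)]); Y=np.array([-X[1],X[0]])
    print("tcp",p,"yaw",np.degrees(2*np.arctan2(q[2],q[1])),"thr",t,s["contact_force"])
    for nm,mm in(("top",((m>0)&(v>t)).astype(np.uint8)),("all",m)):
        mm=cv2.morphologyEx(mm,cv2.MORPH_CLOSE,np.ones((7,7),np.uint8))
        k=max(cv2.findContours(mm,cv2.RETR_EXTERNAL,cv2.CHAIN_APPROX_NONE)[0],key=cv2.contourArea)[:,0]
        P=plane(c,k+0.0,p[2]+z)[:,:2]-p[:2]; P=np.c_[P@X,P@Y]*1000
        f=P[P[:,0]>P[:,0].max()-12]
        print(nm,"x",P.min(0)[0].round(1),P.max(0)[0].round(1),"y",P[:,1].min().round(1),P[:,1].max().round(1),"front y",f[:,1].min().round(1),f[:,1].max().round(1))
    return im,c,m
E
python3 - <<'E'
from h import *
im,c,m=held("spacer",.0235+.026,32.0)
h=cv2.cvtColor(im,cv2.COLOR_BGR2HSV); print(h[150:330:12,324].tolist())
E
```

```text
tcp [ 0.62899522 -0.14538835  0.11599047] yaw 31.96480271243371 thr 104.0 [-0.07521445  0.16162508 -0.60551509]
top x -20.4 31.4 y -24.9 23.3 front y -24.7 23.1
all x -31.5 55.8 y -25.4 24.1 front y 15.0 17.3
[[19, 67, 184], [20, 68, 184], [10, 168, 70], [12, 165, 91], [20, 255, 126], [21, 255, 171], [16, 190, 43], [20, 255, 170], [11, 199, 104], [7, 197, 88], [7, 211, 122], [8, 194, 125], [7, 191, 124], [9, 221, 120], [11, 244, 119]]
```

The spacer is within 0.5 mm of centred over the gauge. Lowering.

Request:
{"op": "drive_tool", "data": {"rows": [[[0,0,0],[0,0.05,-3.0],4.5],[[0,0,0],[0,0,-3.0],4.5],[[0,0,0],[0,0,-1.3],4.5],[[0,0,0],[0,0,-0.4],4.5],[[0,0,0],[0,0,-0.3],4.5],[[0,0,0],[0,0,-0.1],4.5],[[0,0,0],[0,0,0],4.5],[[0,0,0],[0,0,0],4.5]]}}

```text
clock: 20.7
position: [0.6299, -0.1456, 0.0354]
ee_rot: [0.0, 0.961, 0.275, 0.0]
contact_force: [0.3, -0.3, -0.3]
width: 0.0492
gripper_force: 31.7
```

Request:
{"op": "drive_tool", "data": {"rows": [[[0,0,0],[0,0,-0.1],4.5],[[0,0,0],[0,0,0],4.5],[[0,0,0],[0,0,0],4.5]]}}

```text
clock: 21.08
position: [0.6296, -0.1454, 0.0339]
ee_rot: [0.0, 0.961, 0.275, -0.0]
contact_force: [0.5, 0.0, -0.3]
width: 0.0493
gripper_force: 31.7
```

Request:
{"op": "drive_tool", "data": {"rows": [[[0,0,0],[0,0,-0.05],4.5],[[0,0,0],[0,0,0],4.5],[[0,0,0],[0,0,0],4.5]]}}

```text
clock: 21.45
position: [0.6297, -0.1454, 0.0334]
ee_rot: [0.0, 0.961, 0.275, -0.0]
contact_force: [0.4, 0.1, -1.1]
width: 0.0492
gripper_force: 31.7
```

Request:
{"op": "drive_tool", "data": {"rows": [[[0,0,0],[0,0,-0.08],4.5],[[0,0,0],[0,0,0],4.5],[[0,0,0],[0,0,0],4.5]]}}

```text
clock: 21.82
position: [0.6296, -0.1455, 0.0326]
ee_rot: [0.0, 0.961, 0.275, -0.0]
contact_force: [0.7, 0.2, -0.2]
width: 0.0498
gripper_force: 31.7
```

Request:
{"op": "drive_tool", "data": {"rows": [[[0,0,0],[0,0,-0.04],4.5],[[0,0,0],[0,0,0],4.5],[[0,0,0],[0,0,0],4.5]]}}

```text
clock: 22.2
position: [0.6297, -0.1455, 0.0325]
ee_rot: [0.0, 0.961, 0.275, 0.0]
contact_force: [-1.3, 1.5, 2.4]
width: 0.0496
gripper_force: 32.1
```

Contact at 0.0325, as predicted. Release and rise.

Request:
{"op": "drive_tool", "data": {"rows": [[[0,0,0],[0,0,0],5.5],[[0,0,0],[0,0,0],6.5],[[0,0,0],[0,0,0],7.0],[[0,0,0],[0,0,0.5],7.5],[[0,0,0],[0,0,3.0],7.5],[[0,0,0],[0,0,5.0],7.5],[[0,0,0],[0,0,3.0],7.5],[[0,0,0],[0,0,0],7.5]]}}

```text
clock: 23.2
position: [0.6317, -0.1461, 0.1508]
ee_rot: [0.002, 0.961, 0.275, 0.003]
contact_force: [0.9, -0.6, -1.0]
width: 0.0748
gripper_force: 0.0
```

Request:
{"op": "drive_tool", "data": {"rows": [[[0,0,0],[0,0,0],7.5],[[0,0,0],[0,0,0],7.5]]}}

```text
clock: 23.45
position: [0.6286, -0.1451, 0.1455]
ee_rot: [-0.001, 0.961, 0.275, -0.001]
contact_force: [0.2, 1.0, 0.5]
width: 0.0751
gripper_force: 0.0
```

```bash
python3 - <<'E'
from h import *
s=manip.get_state(); p=s["position"]; print(p)
im,c=shot("wrist","w12.png"); h=cv2.cvtColor(im,cv2.COLOR_BGR2HSV)
u=proj(c,[.629,-.1455,.082])[0].astype(int); print(u)
m=cv2.inRange(h,(0,150,80),(9,255,200)); m=cv2.morphologyEx(m,cv2.MORPH_CLOSE,np.ones((7,7),np.uint8)); m=box(m,u[0]-80,u[1]-80,u[0]+80,u[1]+90)
for t in(90,100,105,110): print(topface(im,c,m,.082,t))
print(h[u[1]-80:u[1]+80:8,u[0]].tolist())
E
```

```text
[ 0.62860432 -0.14511127  0.14548819]
[324 243]
((632.6, -144.6), (69.0, 48.9), 31.9, 90)
((632.4, -144.9), (68.2, 48.0), 32.1, 100)
((629.6, -146.6), (61.7, 47.6), 32.1, 105)
((629.6, -146.7), (61.5, 46.9), 32.4, 110)
[[21, 72, 171], [13, 187, 82], [8, 153, 85], [20, 255, 115], [7, 248, 75], [8, 209, 111], [8, 213, 110], [7, 187, 113], [7, 185, 113], [8, 196, 113], [9, 213, 110], [7, 188, 114], [8, 192, 114], [10, 218, 109], [8, 204, 110], [6, 194, 113], [21, 71, 172], [21, 71, 170], [21, 72, 171], [20, 70, 172]]
```

The spacer is centred within about 1 mm (629.6, −146.6) with yaw 32°. Next is the green dish, turning the jaws to 62° to stay clear of the blue one.

Request:
{"op": "drive_tool", "data": {"rows": [[[0,0,0.175],[-3.4,-3.8,0],8.5],[[0,0,0.175],[-3.4,-3.8,0],8.5],[[0,0,0.175],[-3.4,-3.8,0],8.5],[[0,0,0],[-3.5,-4.0,0],8.5],[[0,0,0],[0,0,0],8.5],[[0,0,0],[0,0,0],8.5],[[0,0,0],[0,0,0],8.5]]}}

```text
clock: 24.38
position: [0.4933, -0.2984, 0.1468]
ee_rot: [-0.0, 0.857, 0.516, 0.0]
contact_force: [0.5, -0.3, -0.2]
width: 0.0851
gripper_force: 0.0
```

```bash
python3 - <<'E'
from h import *
cb=eyes.get_calibration("side")
for r in (.040,.045):
  for z in (.005,.01,.015,.02): print(r,z,proj(cb,[.4431-.635*r,-.0211-.773*r,z])[0].round(1))
s=manip.get_state(); p=s["position"]; q=s["ee_rot"]; print(p,np.degrees(2*np.arctan2(q[2],q[1])))
im,c=shot("wrist","w13.png"); m=mask(im,"dish"); print([(b[0],b[2]) for b in blobs(m)]); print(circ(m,c,.024))
k=max(cv2.findContours(m,cv2.RETR_EXTERNAL,cv2.CHAIN_APPROX_NONE)[0],key=cv2.contourArea)[:,0]
# rim: outer edge farthest in view is at rim height on the far side; print extents on rim plane along/across the view
P=plane(c,k+0.,.024)[:,:2]*1000; o,_=ray(c,[(320,240)]); d=P.mean(0)-o[:2]*1000; d/=np.linalg.norm(d); n=np.array([-d[1],d[0]])
print("across",(P@n).min(),(P@n).max(),"along",(P@d).min(),(P@d).max(),"n",n,"d",d)
cc=d*((P@d).max()-32)+n*((P@n).max()+(P@n).min())/2; print("centre",cc)
E
```

```text
0.04 0.005 [221.5 288.8]
0.04 0.01 [221.1 287.1]
0.04 0.015 [220.7 285.4]
0.04 0.02 [220.3 283.6]
0.045 0.005 [219.6 290.8]
0.045 0.01 [219.2 289.1]
0.045 0.015 [218.8 287.4]
0.045 0.02 [218.4 285.6]
[ 0.49331456 -0.29843257  0.14679648] 62.11780860961371
[(np.int32(4295), array([285, 184,  75,  74], dtype=int32))]
((491.3568420410156, -299.497802734375), (60.90458297729492, 63.040435791015625), 148.39100646972656)
across 544.3122806618311 606.1089142325442 along -11.531755321382931 51.72605307010515 n [ 0.87179008 -0.48987964] d [-0.48987964 -0.87179008]
centre [ 491.79949837 -298.98093918]
```

Request:
{"op": "drive_tool", "data": {"rows": [[[0,0,0],[-0.15,-0.05,-5.0],8.5],[[0,0,0],[0,0,-5.0],8.5],[[0,0,0],[0,0,-4.0],8.5],[[0,0,0],[0,0,-1.5],8.5],[[0,0,0],[0,0,-1.0],8.5],[[0,0,0],[0,0,-0.3],8.5],[[0,0,0],[0,0,0],8.5]], "force": 25}}

```text
clock: 25.3
position: [0.492, -0.3005, -0.0198]
ee_rot: [0.001, 0.857, 0.515, 0.0]
contact_force: [-0.2, 0.2, 0.8]
width: 0.0849
gripper_force: 0.0
```

Request:
{"op": "drive_tool", "data": {"rows": [[[0,0,0],[0,0,0],7.5],[[0,0,0],[0,0,0],6.8],[[0,0,0],[0,0,0],6.0],[[0,0,0],[0,0,0],6.0],[[0,0,0],[0,0,0],6.0],[[0,0,0],[0,0,0],6.0]], "force": 25}}

```text
clock: 26.05
position: [0.4914, -0.3002, -0.0197]
ee_rot: [0.001, 0.857, 0.515, 0.0]
contact_force: [-0.9, 0.4, 5.4]
width: 0.0635
gripper_force: 26.4
```

The dish is held (63.5 mm, 26 N). Lift and carry over the spacer.

Request:
{"op": "drive_tool", "data": {"rows": [[[0,0,0],[0,0,1.0],6.0],[[0,0,0],[0,0,4.0],6.0],[[0,0,0],[0,0,5.0],6.0],[[0,0,0],[0,0,4.0],6.0],[[0,0,0],[3.4,3.8,0],6.0],[[0,0,0],[3.4,3.8,0],6.0],[[0,0,0],[3.4,3.8,0],6.0],[[0,0,0],[3.5,4.0,0],6.0]]}}

```text
clock: 27.05
position: [0.629, -0.1449, 0.1198]
ee_rot: [0.0, 0.857, 0.515, 0.0]
contact_force: [0.2, 0.2, -1.6]
width: 0.0634
gripper_force: 28.1
```

Request:
{"op": "drive_tool", "data": {"rows": [[[0,0,0],[0,0,0],6.0],[[0,0,0],[0,0,0],6.0],[[0,0,0],[0,0,0],6.0]]}}

```text
clock: 27.42
position: [0.6272, -0.147, 0.1193]
ee_rot: [-0.0, 0.857, 0.515, -0.0]
contact_force: [0.0, -0.0, -1.4]
width: 0.0632
gripper_force: 28.1
```

```bash
python3 - <<'E'
from h import *
im,c,m=held("dish",.0197+.024,62.0); print([(b[0],b[2]) for b in blobs(m)])
b,cb=shot("side","s14.png"); d,cs=shot("scene","c14.png")
for n,i in (("side",b),("scene",d)): print(n,[(x[0],x[1]) for x in blobs(mask(i,"dish"))],[(x[0],x[1]) for x in blobs(mask(i,"spacer"))],[(x[0],x[1]) for x in blobs(mask(i,"gauge"))])
p=manip.get_state()["position"]
k=max(cv2.findContours(m,cv2.RETR_EXTERNAL,cv2.CHAIN_APPROX_NONE)[0],key=cv2.contourArea)[:,0]
P=plane(c,k+0.,p[2]+.0437)[:,:2]; a=np.radians(62); R=np.array([[np.cos(a),np.sin(a)],[-np.sin(a),np.cos(a)]]); Q=(P-p[:2])@R.T*1000
# front rim: near side of wall seen below rim -> use side extents per x
for x in range(-25,36,6):
  w=Q[abs(Q[:,0]-x)<1.5]; print(x,w[:,1].min().round(1) if len(w) else None,w[:,1].max().round(1) if len(w) else None)
E
```

```text
tcp [ 0.62719685 -0.14700051  0.11931166] yaw 61.963780699161475 thr 125.0 [ 0.02655499 -0.0134745  -1.37526758]
top x 2.0 31.1 y -29.5 29.8 front y -25.5 23.8
all x -30.9 36.3 y -32.3 30.8 front y -23.3 21.6
[(np.int32(18281), array([245, 248, 159, 149], dtype=int32))]
side [(np.int32(1485), array([357.5, 269.9]))] [(np.int32(1301), array([353.1, 305.3])), (np.int32(510), array([391.4, 466.5]))] [(np.int32(1252), array([102.7,  30.4])), (np.int32(431), array([139.8,  30.4])), (np.int32(1073), array([169.9,  30. ])), (np.int32(19467), array([571.4, 235.5])), (np.int32(66), array([439.6, 282.7])), (np.int32(219), array([342.6, 325.3]))]
scene [(np.int32(129), array([277.9, 188.1]))] [(np.int32(456), array([279.7, 206.4]))] [(np.int32(5342), array([94.1, 85.3])), (np.int32(82), array([276.6, 225.8])), (np.int32(1350), array([243.8, 307.8]))]
-25 -20.1 19.7
-19 -25.7 24.8
-13 -29.0 27.8
-7 -31.1 30.4
-1 -32.0 31.0
5 -31.2 30.8
11 -30.4 29.2
17 -27.3 26.9
23 -24.7 23.9
29 -20.2 19.4
35 -12.2 10.6
```

The dish centre is about (628.3, −146.2) and the spacer's is (629.5, −146.5). Shift +1.2 mm in x and lower gently.

Request:
{"op": "drive_tool", "data": {"rows": [[[0,0,0],[0.12,0,-2.5],6.0],[[0,0,0],[0,0,-2.0],6.0],[[0,0,0],[0,0,-0.6],6.0],[[0,0,0],[0,0,-0.3],6.0],[[0,0,0],[0,0,0],6.0],[[0,0,0],[0,0,0],6.0]]}}

```text
clock: 28.32
position: [0.6299, -0.1461, 0.066]
ee_rot: [0.001, 0.857, 0.515, 0.0]
contact_force: [0.9, -0.0, -2.0]
width: 0.0631
gripper_force: 28.1
```

Request:
{"op": "drive_tool", "data": {"rows": [[[0,0,0],[0,0,-0.1],6.0],[[0,0,0],[0,0,0],6.0],[[0,0,0],[0,0,0],6.0]]}}

```text
clock: 28.7
position: [0.6294, -0.1459, 0.0643]
ee_rot: [0.0, 0.857, 0.515, 0.0]
contact_force: [-0.2, -0.7, -0.9]
width: 0.0634
gripper_force: 28.1
```

Request:
{"op": "drive_tool", "data": {"rows": [[[0,0,0],[0,0,-0.08],6.0],[[0,0,0],[0,0,0],6.0],[[0,0,0],[0,0,0],6.0]]}}

```text
clock: 29.08
position: [0.6293, -0.1459, 0.0634]
ee_rot: [0.0, 0.857, 0.515, -0.0]
contact_force: [-0.0, -0.1, -0.8]
width: 0.0634
gripper_force: 28.1
```

Request:
{"op": "drive_tool", "data": {"rows": [[[0,0,0],[-0.08,-0.1,0],6.0],[[0,0,0],[0,0,-0.06],6.0],[[0,0,0],[0,0,0],6.0],[[0,0,0],[0,0,0],6.0]]}}

```text
clock: 29.58
position: [0.6286, -0.147, 0.0628]
ee_rot: [0.0, 0.857, 0.515, -0.0]
contact_force: [0.3, 0.2, -0.7]
width: 0.0638
gripper_force: 28.1
```

Request:
{"op": "drive_tool", "data": {"rows": [[[0,0,0],[0,0,-0.05],6.0],[[0,0,0],[0,0,0],6.0],[[0,0,0],[0,0,0],6.0]]}}

```text
clock: 29.95
position: [0.6287, -0.147, 0.0625]
ee_rot: [0.0, 0.857, 0.515, 0.0]
contact_force: [-0.2, 0.3, 0.3]
width: 0.0636
gripper_force: 28.2
```

Request:
{"op": "drive_tool", "data": {"rows": [[[0,0,0],[0,0,-0.04],6.0],[[0,0,0],[0,0,0],6.0],[[0,0,0],[0,0,0],6.0]]}}

```text
clock: 30.32
position: [0.6287, -0.147, 0.0624]
ee_rot: [0.0, 0.857, 0.515, 0.0]
contact_force: [-0.8, 1.1, 4.7]
width: 0.0631
gripper_force: 28.5
```

Contact at 0.0624. Release, rise and measure.

Request:
{"op": "drive_tool", "data": {"rows": [[[0,0,0],[0,0,0],7.0],[[0,0,0],[0,0,0],8.0],[[0,0,0],[0,0,0],8.5],[[0,0,0],[0,0,0.5],8.5],[[0,0,0],[0,0,3.0],8.5],[[0,0,0],[0,0,4.0],8.5],[[0,0,0],[0,0,3.0],8.5],[[0,0,0],[0,0,0],8.5]]}}

```text
clock: 31.32
position: [0.6305, -0.1476, 0.1703]
ee_rot: [0.003, 0.857, 0.515, 0.002]
contact_force: [-0.4, -0.4, 0.1]
width: 0.0852
gripper_force: 0.0
```

Request:
{"op": "drive_tool", "data": {"rows": [[[0,0,0],[0,0,0],8.5],[[0,0,0],[0,0,0],8.5]]}}

```text
clock: 31.58
position: [0.6276, -0.1466, 0.1653]
ee_rot: [-0.001, 0.857, 0.515, -0.001]
contact_force: [-0.4, 0.3, 0.1]
width: 0.0852
gripper_force: 0.0
```

```bash
python3 - <<'E'
from h import *
s=manip.get_state(); p=s["position"]; print(p)
im,c=shot("wrist","w15.png"); m=mask(im,"dish"); print([(b[0],b[2]) for b in blobs(m)]); print(circ(m,c,.106))
k=max(cv2.findContours(m,cv2.RETR_EXTERNAL,cv2.CHAIN_APPROX_NONE)[0],key=cv2.contourArea)[:,0]
P=plane(c,k+0.,.106)[:,:2]*1000; o,_=ray(c,[(320,240)]); d=P.mean(0)-o[:2]*1000; d/=np.linalg.norm(d); n=np.array([-d[1],d[0]])
print("centre",d*((P@d).max()-32)+n*((P@n).max()+(P@n).min())/2,(P@n).max()-(P@n).min())
h=cv2.cvtColor(im,cv2.COLOR_BGR2HSV); u=proj(c,[.629,-.146,.082])[0].astype(int)
ms=cv2.inRange(h,(0,150,80),(9,255,200))|m; ms=box(cv2.morphologyEx(ms,cv2.MORPH_CLOSE,np.ones((7,7),np.uint8)),u[0]-90,u[1]-90,u[0]+90,u[1]+90)
print("spacer+dish",rect(ms,c,.082))
W=cv2.imread("pics/w3.png");Cw=np.load("w3.npy",allow_pickle=True).item(); print("pipe rim",plane(Cw,[(504.3,50)],.09))
E
```

```text
[ 0.6275724  -0.14662998  0.16528215]
[(np.int32(6737), array([280, 196,  93,  93], dtype=int32))]
((629.6580810546875, -146.24014282226562), (61.254669189453125, 64.22061920166016), 156.6319580078125)
centre [ 629.49185757 -146.65370578] 61.537646076289434
spacer+dish ((628.3, -152.5), (76.3, 69.3), 29.5)
pipe rim [[0.60645314 0.12709986 0.09      ]]
```

The dish is at (629.5, −146.6), centred on the spacer. Now the pipe, near (606, 127).

Request:
{"op": "drive_tool", "data": {"rows": [[[0,0,0],[-0.4,5.0,0],8.5],[[0,0,0],[-0.4,5.0,0],8.5],[[0,0,0],[-0.4,5.0,0],8.5],[[0,0,0],[-0.4,5.0,0],8.5],[[0,0,0],[-0.4,5.0,0],8.5],[[0,0,0],[-0.2,2.4,0],8.5],[[0,0,0],[0,0,0],8.5],[[0,0,0],[0,0,0],8.5]]}}

```text
clock: 32.62
position: [0.6064, 0.1261, 0.1663]
ee_rot: [0.0, 0.857, 0.515, -0.001]
contact_force: [0.5, 0.7, -1.1]
width: 0.0848
gripper_force: 0.0
```

Request:
{"op": "drive_tool", "data": {"rows": [[[0,0,0],[0,0,0],8.5],[[0,0,0],[0,0,0],8.5]]}}

```text
clock: 32.88
position: [0.6067, 0.1259, 0.1669]
ee_rot: [0.0, 0.857, 0.515, -0.0]
contact_force: [0.4, -1.2, -1.1]
width: 0.0854
gripper_force: 0.0
```

```bash
python3 - <<'E'
from h import *
s=manip.get_state(); p=s["position"]; print(p)
im,c=shot("wrist","w16.png"); v=im.max(2); u=proj(c,[.606,.127,.09])[0].astype(int); print(u)
o,_=ray(c,[(320,240)]); print(v[u[1]-40:u[1]+60:6,u[0]])
for t in (70,85,100):
  m=box((v<t).astype(np.uint8),u[0]-60,u[1]-60,u[0]+60,u[1]+60); m=cv2.morphologyEx(m,cv2.MORPH_OPEN,np.ones((3,3),np.uint8))
  k=max(cv2.findContours(m,cv2.RETR_EXTERNAL,cv2.CHAIN_APPROX_NONE)[0],key=cv2.contourArea)[:,0]
  P=plane(c,k+0.,.09)[:,:2]*1000; d=P.mean(0)-o[:2]*1000; d/=np.linalg.norm(d); n=np.array([-d[1],d[0]])
  f=P[(P@d)>(P@d).max()-14]
  print(t,len(k),k.min(0),k.max(0),"centre",d*((P@d).max()-13)+n*((f@n).max()+(f@n).min())/2,"w",(f@n).max()-(f@n).min())
E
```

```text
[0.60673156 0.12593464 0.16685901]
[321 236]
[ 28  14  33  26  54  26  29  30  12  51 162 163 159 162 162 161 162]
70 138 [305 194] [338 251] centre [606.93307661 128.77289601] w 23.540300282140777
85 140 [305 194] [338 251] centre [606.93748268 128.74653954] w 23.57529965121364
100 141 [305 194] [339 251] centre [607.18780586 128.60838522] w 24.146313211368124
```

Request:
{"op": "drive_tool", "data": {"rows": [[[0,0,0],[0,0.2,-4.0],8.5],[[0,0,0],[0,0,-4.0],7.5],[[0,0,0],[0,0,-4.0],6.5],[[0,0,0],[0,0,-2.0],5.5],[[0,0,0],[0,0,-0.9],5.0],[[0,0,0],[0,0,0],4.5],[[0,0,0],[0,0,0],4.0]], "force": 40}}

```text
clock: 33.8
position: [0.6076, 0.129, 0.0191]
ee_rot: [0.001, 0.857, 0.515, 0.001]
contact_force: [-0.1, 0.4, 0.3]
width: 0.0396
gripper_force: 0.0
```

Request:
{"op": "drive_tool", "data": {"rows": [[[0,0,0],[0,0,0],3.2],[[0,0,0],[0,0,0],2.8],[[0,0,0],[0,0,0],2.2],[[0,0,0],[0,0,0],2.2],[[0,0,0],[0,0,0],2.2],[[0,0,0],[0,0,0],2.2]], "force": 40}}

```text
clock: 34.55
position: [0.6069, 0.1292, 0.0187]
ee_rot: [0.0, 0.857, 0.515, 0.0]
contact_force: [-0.6, 0.7, 4.7]
width: 0.0248
gripper_force: 40.0
```

The pipe is gripped. Lift 14 cm and carry it over the dish.

Request:
{"op": "drive_tool", "data": {"rows": [[[0,0,0],[0,0,1.0],2.2],[[0,0,0],[0,0,4.0],2.2],[[0,0,0],[0,0,5.0],2.2],[[0,0,0],[0,0,4.0],2.2],[[0,0,0],[0.2,-3.0,0],2.2],[[0,0,0],[0.4,-5.0,0],2.2],[[0,0,0],[0.4,-5.0,0],2.2],[[0,0,0],[0.4,-5.0,0],2.2]]}}

```text
clock: 35.55
position: [0.6202, -0.0523, 0.1577]
ee_rot: [-0.0, 0.857, 0.516, -0.0]
contact_force: [0.8, -0.5, -2.3]
width: 0.0244
gripper_force: 39.7
```

Request:
{"op": "drive_tool", "data": {"rows": [[[0,0,0],[0.4,-5.0,0],2.2],[[0,0,0],[0.3,-3.0,0],2.2],[[0,0,0],[0.2,-1.5,0],2.2],[[0,0,0],[0,0,0],2.2],[[0,0,0],[0,0,0],2.2],[[0,0,0],[0,0,0],2.2]]}}

```text
clock: 36.3
position: [0.6295, -0.1444, 0.158]
ee_rot: [-0.0, 0.857, 0.516, 0.0]
contact_force: [0.3, 0.1, -2.7]
width: 0.0247
gripper_force: 39.7
```

```bash
python3 - <<'E'
from h import *
s=manip.get_state(); p=s["position"]; print(p,s["ee_rot"],s["width"],s["contact_force"])
im,c=shot("wrist","w17.png"); b,cb=shot("side","s17.png"); d,cs=shot("scene","c17.png")
f=p-[0,0,.0187]; print("foot px wrist",proj(c,f),"side",proj(cb,f),"scene",proj(cs,f)," dish", proj(c,[.6295,-.1465,.088]),proj(cb,[.6295,-.1465,.106]))
for n,i in (("w",im),("side",b),("scene",d)): print(n,[(x[0],x[1],x[2]) for x in blobs(mask(i,"dish"))])
cv2.imwrite("pics/z17.png",np.hstack([cv2.resize(b[170:350,290:430],(373,480)),cv2.resize(im[100:420,200:450],(375,480))]))
E
```

```text
[ 0.62947979 -0.14440728  0.15802102] [-2.08462330e-04  8.56561347e-01  5.16045162e-01  7.87042590e-05] 0.024728670233347873 [ 0.26943853  0.0809502  -2.72948883]
foot px wrist [[322.96623707 270.28376824]] side [[357.95761498 273.86470439]] scene [[277.9460626  188.30865155]]  dish [[324.68330555 243.03870716]] [[356.40080073 288.69010709]]
w [(np.int32(5307), array([324.9, 240.8]), array([277, 203,  96,  87], dtype=int32))]
side [(np.int32(1230), array([355.2, 294.7]), array([335, 275,  42,  39], dtype=int32))]
scene [(np.int32(364), array([279.5, 199.3]), array([266, 188,  27,  22], dtype=int32))]
```

View pics/z17.png

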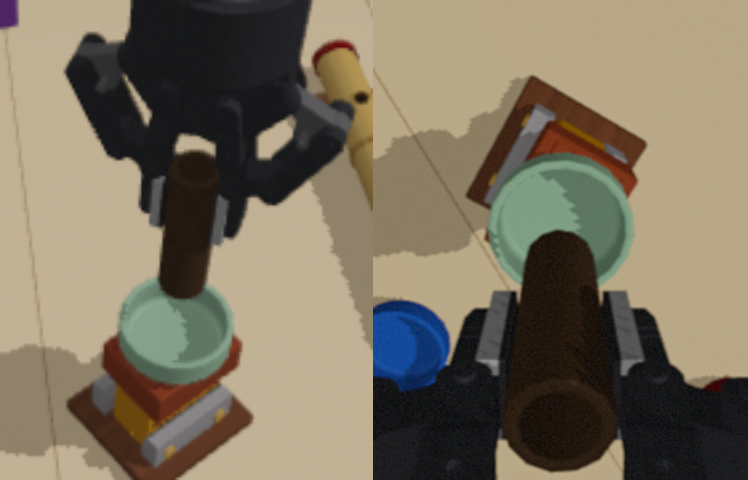

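The stack stands square: gauge, spacer, then dish. The pipe hangs upright over the dish, with its foot's front edge at wrist crop (560,230) and its near edge at side crop (185,297). I'll work out the last offset.

```bash
python3 - <<'E'
from h import *
s=manip.get_state(); p=s["position"]; c,cb=eyes.get_calibration("wrist"),eyes.get_calibration("side")
z=p[2]-.0187; a=np.radians(62.1); X=np.array([np.cos(a),np.sin(a)])
e=plane(c,[(324.7,253.3)],z)[0,:2]; print("wrist foot centre",(e-.013*X)*1000, "tcp",p*1000)
o,_=ray(cb,[(320,240)]); e=plane(cb,[(359.4,281.4)],z)[0,:2]; n=o[:2]-e; n/=np.linalg.norm(n); print("side foot centre",(e-.013*n)*1000)
# dish now
for nm,cc,f in(("wrist",c,"w17"),("side",cb,"s17")):
  im=cv2.imread(f"pics/{f}.png"); k=max(cv2.findContours(mask(im,"dish"),cv2.RETR_EXTERNAL,cv2.CHAIN_APPROX_NONE)[0],key=cv2.contourArea)[:,0]
  P=plane(cc,k+0.,.106)[:,:2]*1000; o,_=ray(cc,[(320,240)]); d=P.mean(0)-o[:2]*1000; d/=np.linalg.norm(d); n=np.array([-d[1],d[0]])
  print(nm,"dish lateral",((P@n).max()+(P@n).min())/2,"n",n,"-> far-edge centre",d*((P@d).max()-32)+n*((P@n).max()+(P@n).min())/2)
E
```

```text
wrist foot centre [ 629.13152817 -147.92700059] tcp [ 629.59673811 -145.01125217  158.10405106]
side foot centre [ 632.85593042 -145.32985637]
wrist dish lateral 625.794467138151 n [ 0.88547331 -0.46469024] -> far-edge centre [ 632.11477588 -142.18870652]
side dish lateral -644.6385330475869 n [-0.96170346  0.27409207] -> far-edge centre [ 626.15362755 -154.92759624]
```

The offset is under 1 mm and the dish floor allows ±9 mm. Lower straight down.

Request:
{"op": "drive_tool", "data": {"rows": [[[0,0,0],[0,0.05,-2.0],2.2],[[0,0,0],[0,0,-1.8],2.2],[[0,0,0],[0,0,-0.6],2.2],[[0,0,0],[0,0,-0.3],2.2],[[0,0,0],[0,0,0],2.2],[[0,0,0],[0,0,0],2.2]]}}

```text
clock: 37.2
position: [0.63, -0.1456, 0.1117]
ee_rot: [0.001, 0.857, 0.515, 0.0]
contact_force: [-0.1, -0.7, -2.8]
width: 0.0247
gripper_force: 39.7
```

Request:
{"op": "drive_tool", "data": {"rows": [[[0,0,0],[0,0,-0.15],2.2],[[0,0,0],[0,0,0],2.2],[[0,0,0],[0,0,0],2.2]]}}

```text
clock: 37.58
position: [0.6296, -0.1454, 0.1095]
ee_rot: [0.0, 0.857, 0.515, 0.0]
contact_force: [0.3, -0.8, -1.9]
width: 0.0241
gripper_force: 39.7
```

Request:
{"op": "drive_tool", "data": {"rows": [[[0,0,0],[0,0,-0.08],2.2],[[0,0,0],[0,0,0],2.2],[[0,0,0],[0,0,0],2.2]]}}

```text
clock: 37.95
position: [0.6296, -0.1454, 0.1086]
ee_rot: [0.0, 0.857, 0.515, 0.0]
contact_force: [0.5, -0.0, -2.2]
width: 0.0245
gripper_force: 39.7
```

Expected contact is at 0.1067.

Request:
{"op": "drive_tool", "data": {"rows": [[[0,0,0],[0,0,-0.1],2.2],[[0,0,0],[0,0,0],2.2],[[0,0,0],[0,0,0],2.2]]}}

```text
clock: 38.33
position: [0.6296, -0.1454, 0.1076]
ee_rot: [0.0, 0.857, 0.515, 0.0]
contact_force: [0.4, -0.3, -2.4]
width: 0.0247
gripper_force: 39.7
```

Request:
{"op": "drive_tool", "data": {"rows": [[[0,0,0],[0,0,-0.06],2.2],[[0,0,0],[0,0,0],2.2],[[0,0,0],[0,0,0],2.2]]}}

```text
clock: 38.7
position: [0.6295, -0.1454, 0.107]
ee_rot: [0.0, 0.857, 0.515, 0.0]
contact_force: [-0.6, -0.2, -2.0]
width: 0.0242
gripper_force: 39.7
```

Request:
{"op": "drive_tool", "data": {"rows": [[[0,0,0],[0,0,-0.04],2.2],[[0,0,0],[0,0,0],2.2],[[0,0,0],[0,0,0],2.2]]}}

```text
clock: 39.08
position: [0.6296, -0.1455, 0.1067]
ee_rot: [0.0, 0.857, 0.515, 0.0]
contact_force: [-0.4, -0.7, -1.5]
width: 0.0244
gripper_force: 39.8
```

Request:
{"op": "drive_tool", "data": {"rows": [[[0,0,0],[0,0,-0.04],2.2],[[0,0,0],[0,0,0],2.2],[[0,0,0],[0,0,0],2.2]]}}

```text
clock: 39.45
position: [0.6297, -0.1455, 0.1067]
ee_rot: [0.0, 0.857, 0.515, 0.0]
contact_force: [-1.2, 0.2, 3.0]
width: 0.0242
gripper_force: 40.2
```

Contact made. Open gradually, then rise clear and back off.

Request:
{"op": "drive_tool", "data": {"rows": [[[0,0,0],[0,0,0],2.8],[[0,0,0],[0,0,0],3.5],[[0,0,0],[0,0,0],5.0],[[0,0,0],[0,0,0],6.5],[[0,0,0],[0,0,0.5],7.0],[[0,0,0],[0,0,2.0],7.0],[[0,0,0],[0,0,4.0],7.0],[[0,0,0],[0,0,4.0],7.0]]}}

```text
clock: 40.45
position: [0.6294, -0.1454, 0.2124]
ee_rot: [-0.0, 0.857, 0.515, -0.0]
contact_force: [-0.8, -0.1, -0.2]
width: 0.0702
gripper_force: 0.0
```

Request:
{"op": "drive_tool", "data": {"rows": [[[0,0,0],[0,0,4.0],7.0],[[0,0,0],[-1,2,2.0],7.0],[[0,0,0],[-3,5,0],7.0],[[0,0,0],[-3,5,0],7.0],[[0,0,0],[0,0,0],7.0],[[0,0,0],[0,0,0],7.0],[[0,0,0],[0,0,0],7.0]]}}

```text
clock: 41.32
position: [0.5598, -0.0259, 0.2708]
ee_rot: [-0.0, 0.857, 0.515, -0.0]
contact_force: [0.8, -0.1, 0.1]
width: 0.07
gripper_force: 0.0
```

```bash
python3 - <<'E'
from h import *
s=manip.get_state(); print(s["clock"],s["position"],s["contact_force"])
b,cb=shot("side","s18.png"); d,cs=shot("scene","c18.png")
for nm,i,c in(("side",b,cb),("scene",d,cs)):
  f,t=proj(c,[[.6295,-.1465,.088],[.6295,-.1465,.178]]); v=i.max(2)
  x0,y0=(np.minimum(f,t)-22).astype(int); x1,y1=(np.maximum(f,t)+14).astype(int)
  m=box((v<60).astype(np.uint8),x0,y0,x1,y1); bb=max(blobs(m,30),key=lambda x:x[0])
  ys,xs=np.nonzero(m); q=[(r,round(xs[ys==r].mean(),1),int((ys==r).sum())) for r in range(ys.min(),ys.max()+1,8)]
  print(nm,"expected foot/top",f.round(),t.round(),"blob",bb,q)
  for n in HSV: print(n,[x[1].tolist() for x in blobs(mask(i,n)) if abs(x[1]-f).max()<60])
E
```

```text
41.325 [ 0.55980117 -0.0258944   0.27083345] [ 0.76014739 -0.07530271  0.10887579]
side expected foot/top [355. 296.] [361. 258.] blob (np.int32(815), array([357.6, 277.6]), array([347, 253,  22,  50], dtype=int32)) [(253, np.float64(360.0), 5), (261, np.float64(359.5), 18), (269, np.float64(359.0), 17), (277, np.float64(357.5), 18), (285, np.float64(357.0), 17), (293, np.float64(356.0), 17), (301, np.float64(355.0), 11)]
gauge [[342.5, 325.3]]
dish [[354.9, 296.5]]
spacer [[349.1, 313.1]]
scene expected foot/top [279. 202.] [276. 176.] blob (np.int32(529), array([278.4, 191.6]), array([267, 173,  26,  34], dtype=int32)) [(173, np.float64(277.0), 7), (181, np.float64(277.5), 12), (189, np.float64(278.5), 12), (197, np.float64(279.5), 26), (205, np.float64(280.9), 17), (213, np.float64(278.9), 25)]
gauge [[276.5, 225.7]]
dish [[280.6, 200.5]]
spacer [[275.9, 213.7]]
```

In both views the pipe stands upright at the predicted foot and top pixels, inside the dish. The arm is clear, so I'm handing the job in.

```bash
python3 -c "
from rig import job
print(job.sign_off())"
```

```text
the job is handed in; nothing more can be done
None
```

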